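Test spin of an impeller

ROBOT

A 6-joint arm with a two-finger parallel gripper is mounted at the origin on the work surface. World frame = base frame: x ahead of the robot, y to its left, z up, the work surface at z = 0. Lengths are in m, angles in rad, forces in N, time in s.
With the tool pointing down it reaches from about 0.25 to 0.8 m from the base axis. Payload 3.9 kg.
Tool frame: the origin (TCP) lies at the very end of the fingers, on their centre line; the grasp point (between the pads) lies behind it (r.grasp_offset is the z of the grasp point in the tool frame, in m); z points along the fingers, y is the line along which they close (so a half turn about z gives the same grasp; the last joint's range is limited). The gripper opens to 85 mm and grips with 20 to 120 N. Pads are 22 mm wide; open, the fingers measure 114 mm over their backs; the gripper's body (76 mm by 85 mm) begins 54 mm behind the grasp point. The pads swing forward as they close: fully open they stand 13 mm farther back than shut.
Start: joints at [1.331, 0.26, -0.138, 1.173, 0, 1.571], TCP at [0.125, 0.51, 0.231] pointing down, gripper open.
Joint ranges: [-2.78, 2.78], [-0.83, 1.72], [-1.28, 1.37], [-1.9, 2.12], [-1.57, 1.48], [-3.14, 3.14]. Speed limits (rad/s): [2.57, 2.57, 3.14, 3.14, 3.14, 3.14].

INTERFACE

Orientations are given as a unit quaternion [w, x, y, z].
In Python, from rig import r, cams gives the robot as it stands. The module is installed in compiled form; this text tells all that it offers.
- The arm moves only by the tool drive_tool, never from a script. Its arguments are lists of equal length, an entry for each row: "grip": the finger opening in m, from 0 to 0.0854; "travel": the shift along the tool's x, y, z in m, a list of three; "rotation": the turn, a rotation vector about the tool's x, y, z in rad, a list of three. A call has 1 to 5 rows; each row is the pose to reach, as a shift and turn from the pose commanded when the call began, along the tool's axes at that moment; what a row does not reach only later rows make up. A row lasts 1/12 s, in which the tool goes at most 41.7 mm and 7.16 degrees, less where a joint would pass 70% of its speed; a pose out of reach is approached as far as the arm can. A call with a gripper value outside its range is refused whole. The fingers move at their own pace and stop on an object; "newtons" is the grip in N (left out, the last holds). Time passes only in rows, so rows that repeat a pose let the fingers close. It gives the time, the measured TCP pose, the force, the opening and the grip force at its end, in the units of the state.
- r.observe(): the state, without advancing time (a new reading comes with each control period).
- cams.camera(name): name is "scene" or "side" or "wrist"; returns a dict with "img" (480x640x3 uint8, red, green, blue), "fx", "fy", "cx", "cy" (pixels), "rvec" (rotation vector, rad) and "tvec" (3), from world to camera coordinates, as OpenCV has them. Camera axes: x right, y down, z forward; pixel columns grow to the right and rows downward; lengths in m; the calibration is good to about 2 mm. A picture is of the moment at which its call begins. There is no depth.
- r.close_job(): hands the job in; it is judged then, once.
The state is a dict: "time_s": time; "joints": joint angles; "dq": joint speeds; "effort": joint torques, N m; "position": TCP position; "eef_rot": TCP orientation; "ft_force": force on the tool from outside, world axes, zero at the start; "moment": the same for the moment, N m; "gripper_width": finger opening in m; "grasp_force": force on a finger pad.
Only numpy, scipy, OpenCV 4.12 (cv2) and the standard library are available. Lean on these libraries where they do the work, as an engineer would, in place of code of your own. Each camera call takes 0.05 s, during which the arm holds its last target. There are 200 camera calls.

TASK

Give the green impeller a test spin: stand every loose zinc balance weight upright in the blue crate, one to a cell, and slide the impeller, never lifting or tipping it, wholly inside the yellow ring. Only then press the white-dotted end of the red rocker fully down to switch on, let it run for at least four seconds with the impeller still in the ring, and press the other end fully down to switch off. Once it is off, slide the impeller wholly inside the white ring. Leave the dial indicator, hex key and grease tin alone.

Things in the scene. Friction and masses are not known exactly. Their poses are not given: they have to be found in the camera images.
- impeller: Loose green shrouded pump impeller lying flat: a disc 110 mm in diameter and 32 mm high, 0.9 kg, with vertical sides, too wide to grip; in the middle of its top the polished conical nose of its mandrel rises another 14 mm. Origin at the centre of the underside, z up. It slides on the bench with friction.
- spin_plate: Dark round drive disc, 140 mm in diameter, flush with the bench, bordered by a painted yellow ring (inner diameter 140 mm, outer 160 mm). Fixed; nothing stands up. Origin at its centre on the bench surface.
- crate: Blue steel weight crate, bolted to the bench, open-topped: outside 125 mm (its x) by 185 mm (its y), 35 mm high, walls, dividers and floor 5 mm thick, 2 by 3 cells each 55 mm square inside. Origin at the centre of its underside, z up. Cell centres at x = -30 or +30 mm and y = -60, 0 or +60 mm (its frame); inner floor is at z = 5 mm.
- switch_on_end (a point): White dot on the raised ON end of the red rocker switch (80 x 36 mm) on the fixed grey motor housing (130 x 110 mm, 70 mm high). The level pivot is 28 mm from the dot. Dot about 95 mm above the bench when off. Pressed straight down with closed fingers (2 to 5 N) it sinks about 11 mm to its stop and stays.
- out_ring: White painted ring on the bench (inner diameter 140 mm, outer 160 mm), flat, the outgoing spot; weights may stand on it at the start. Origin at its centre on the bench surface.
- switch_off_end (a point): The unmarked OFF end of the red rocker's top, 28 mm from the pivot on the side opposite the white dot: about 84 mm above the bench when the switch is off, about 95 mm when it is on. Pressed straight down in the same way it turns the switch off and stays.
- spin_switch (a joint): Angle of the red rocker switch in rad: 0 = off (as built), 0.4 = fully on (ON end down, OFF end up). It stays where it is left.
- weight0: Loose zinc balance weight (0.2 kg), standing upright: base cylinder 36 mm in diameter and 30 mm high with a dark band, a thin steel neck, and a grip knob 22 mm in diameter from 42 to 62 mm above the underside. Origin at the centre of the underside, z towards the knob. May be absent.
- weight1: Loose zinc balance weight (0.2 kg), standing upright: base cylinder 36 mm in diameter and 30 mm high with a dark band, a thin steel neck, and a grip knob 22 mm in diameter from 42 to 62 mm above the underside. Origin at the centre of the underside, z towards the knob. May be absent.
- weight2: Loose zinc balance weight (0.2 kg), standing upright: base cylinder 36 mm in diameter and 30 mm high with a dark band, a thin steel neck, and a grip knob 22 mm in diameter from 42 to 62 mm above the underside. Origin at the centre of the underside, z towards the knob. May be absent.
- weight3: Loose zinc balance weight (0.2 kg), standing upright: base cylinder 36 mm in diameter and 30 mm high with a dark band, a thin steel neck, and a grip knob 22 mm in diameter from 42 to 62 mm above the underside. Origin at the centre of the underside, z towards the knob. May be absent.
- weight4: Loose zinc balance weight (0.2 kg), standing upright: base cylinder 36 mm in diameter and 30 mm high with a dark band, a thin steel neck, and a grip knob 22 mm in diameter from 42 to 62 mm above the underside. Origin at the centre of the underside, z towards the knob. May be absent.
- weight5: Loose zinc balance weight (0.2 kg), standing upright: base cylinder 36 mm in diameter and 30 mm high with a dark band, a thin steel neck, and a grip knob 22 mm in diameter from 42 to 62 mm above the underside. Origin at the centre of the underside, z towards the knob. May be absent.
- indicator: Bystander: chrome dial indicator on a black magnetic base 50 x 60 x 50 mm with a steel column to 170 mm high, the dial 65 mm to its +x side. Loose. Origin under the base's centre.
- hex_key: Bystander: loose brass hex key lying flat, 100 mm long, short leg 32 mm, 8 mm thick. Origin under the middle of the long leg.
- grease_tin: Bystander: loose yellow grease tin with steel lid, 70 mm in diameter, 50 mm high. Origin under its centre.
There are look-alikes about, which are no part of the job. What is shaped like the weight5 but brown or pink is not meant.

How it is judged:
On the way, in this order (a step that is already met when the one before it is completed fails the run):
1. the impeller lies flat inside the yellow ring and every weight present stands in a cell of the crate, the switch still off (horizontal distance between impeller and spin_plate below 0.015 m and height (world z) of impeller below 0.006 m and angle between impeller's own z axis and vertical below 0.1 rad and linear speed of impeller below 0.02 m/s and x of weight0 in the frame of crate between -0.062 and 0.062 m and y of weight0 in the frame of crate between -0.092 and 0.092 m and z of each of weight0, weight1, weight2, weight3, weight4, weight5 in the frame of crate below 0.013 m and angle between each of weight0, weight1, weight2, weight3, weight4, weight5's own z axis and vertical below 0.2 rad and linear speed of each of weight0, weight1, weight2, weight3, weight4, weight5 below 0.03 m/s and x of weight1 in the frame of crate between -0.062 and 0.062 m and y of weight1 in the frame of crate between -0.092 and 0.092 m and x of weight2 in the frame of crate between -0.062 and 0.062 m and y of weight2 in the frame of crate between -0.092 and 0.092 m and x of weight3 in the frame of crate between -0.062 and 0.062 m and y of weight3 in the frame of crate between -0.092 and 0.092 m and x of weight4 in the frame of crate between -0.062 and 0.062 m and y of weight4 in the frame of crate between -0.092 and 0.092 m and x of weight5 in the frame of crate between -0.062 and 0.062 m and y of weight5 in the frame of crate between -0.092 and 0.092 m and value of joint spin_switch below 0.1 rad), for 0.2 s.
2. the switch is on for 3 s with the impeller inside the yellow ring (horizontal distance between impeller and spin_plate below 0.015 m and height (world z) of impeller below 0.006 m and angle between impeller's own z axis and vertical below 0.1 rad and linear speed of impeller below 0.02 m/s and value of joint spin_switch above 0.3 rad), for 3 s.
3. the switch is turned off before the impeller is taken to the white ring (value of joint spin_switch below 0.1 rad and horizontal distance between impeller and out_ring above 0.06 m), for 0.2 s.
At the end, for the whole second after the job is handed in: Impeller flat, its centre within 15 mm of the white ring's centre; every weight present upright (within 0.2 rad) on the crate's floor, where a cell has room for only one; rocker below 0.1 rad (off); all at rest and released (horizontal distance between impeller and out_ring below 0.015 m and height (world z) of impeller below 0.006 m and angle between impeller's own z axis and vertical below 0.1 rad and linear speed of impeller below 0.02 m/s and x of weight0 in the frame of crate between -0.062 and 0.062 m and y of weight0 in the frame of crate between -0.092 and 0.092 m and z of each of weight0, weight1, weight2, weight3, weight4, weight5 in the frame of crate below 0.013 m and angle between each of weight0, weight1, weight2, weight3, weight4, weight5's own z axis and vertical below 0.2 rad and linear speed of each of weight0, weight1, weight2, weight3, weight4, weight5 below 0.03 m/s and x of weight1 in the frame of crate between -0.062 and 0.062 m and y of weight1 in the frame of crate between -0.092 and 0.092 m and x of weight2 in the frame of crate between -0.062 and 0.062 m and y of weight2 in the frame of crate between -0.092 and 0.092 m and x of weight3 in the frame of crate between -0.062 and 0.062 m and y of weight3 in the frame of crate between -0.092 and 0.092 m and x of weight4 in the frame of crate between -0.062 and 0.062 m and y of weight4 in the frame of crate between -0.092 and 0.092 m and x of weight5 in the frame of crate between -0.062 and 0.062 m and y of weight5 in the frame of crate between -0.092 and 0.092 m and value of joint spin_switch below 0.1 rad); the robot touches nothing.
It fails at once if the impeller is lifted more than 15 mm or tipped past 0.3 rad (height (world z) of impeller above 0.015 m or angle between impeller's own z axis and vertical above 0.3 rad).
It fails at once if the dial indicator is moved more than 30 mm (distance of indicator from where it was at the start of the episode above 0.03 m).
It fails at once if the hex key is moved more than 30 mm (distance of hex_key from where it was at the start of the episode above 0.03 m).
It fails at once if the grease tin is moved more than 30 mm (distance of grease_tin from where it was at the start of the episode above 0.03 m).
Of weight0, weight1, weight2, weight3, weight4, weight5 only 4 to 6 are there at a start; the rules pass over those that are not, and their reading is None.
At some moment in a run one of impeller, weight0, weight1, weight2, weight3, weight4, weight5 may be knocked a few centimetres aside while the robot is not near it.
It also fails if it takes over 210 s, if anything falls off the work surface, if the arm or the gripper's body presses on something with over 40 N, if the wrist force passes 120 N, or if a joint passes its speed limit or range.

## Working session

There is one attempt and no reset: what is moved stays moved. The work goes in short steps, Python scripts to look and compute and a tool call to move; the robot and the scene stay as the last step left them, time stands still between calls to the robot, and variables do not carry over. Pictures are saved under pics/ and viewed, at most 14 in all, crops included, and the job is handed in when it is done.

Besides the shell and the picture viewer there is one more tool, called after "Call:" by a JSON object that holds its "op" and its "data". drive_tool: Moves the arm, as the interface text tells. Its arguments: {"type":"object","properties":{"grip":{"type":"array","items":{"type":"number"}},"travel":{"type":"array","items":{"type":"array","items":{"type":"number"}}},"rotation":{"type":"array","items":{"type":"array","items":{"type":"number"}}},"newtons":{"type":"number"}},"required":["grip","travel","rotation"]}

```bash
mkdir -p pics; cat > h.py <<'E'
import numpy as np, cv2
from rig import r, cams
from scipy.spatial.transform import Rotation as R
def cam(n):
    c=cams.camera(n); c['R']=cv2.Rodrigues(np.array(c['rvec'],float))[0]; c['t']=np.array(c['tvec'],float).ravel(); return c
def ray(c,u,v,z):
    d=c['R'].T@np.array([(u-c['cx'])/c['fx'],(v-c['cy'])/c['fy'],1.]); o=-c['R'].T@c['t']
    return o+d*(z-o[2])/d[2]
def proj(c,p):
    q=c['R']@np.array(p,float)+c['t']; return np.array([c['fx']*q[0]/q[2]+c['cx'],c['fy']*q[1]/q[2]+c['cy']])
def save(n,img): cv2.imwrite('pics/'+n,img[:,:,::-1])
E
python3 - <<'E'
from h import *
for n in('scene','side'):
    c=cam(n); save(n+'0.png',c['img']); np.savez(n+'0.npz',**c); print(n,-c['R'].T@c['t'],c['fx'])
s=r.observe(); print(s['position'],s['eef_rot'],r.grasp_offset,R.from_quat(np.roll(s['eef_rot'],-1)).as_matrix())
E
```

```text
scene [1.20279043 0.21890371 1.23855601] 595.0559266612415
side [ 0.17904314 -0.70760997  0.88893602] 551.3684596882161
[0.12455833 0.50938972 0.23056527] [-9.51334715e-05  1.19626145e-01  9.92818629e-01 -8.64371769e-04] -0.0187 [[-9.71379153e-01  2.37533965e-01 -3.95703490e-04]
 [ 2.37534294e-01  9.71377677e-01 -1.69356789e-03]
 [-1.79023591e-05 -1.73908969e-03 -9.99998488e-01]]
```

View pics/scene0.png

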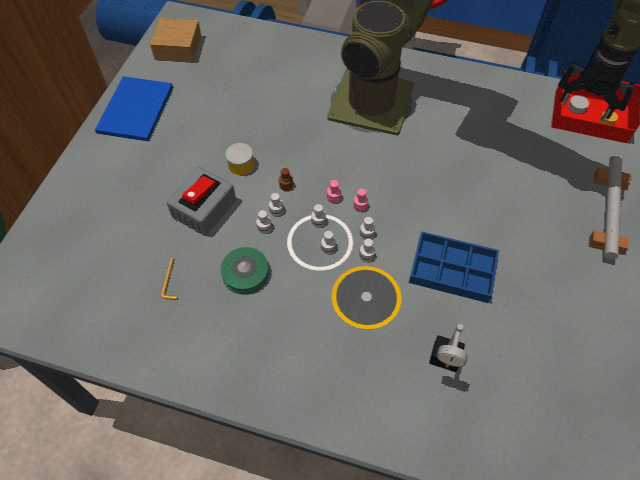

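View pics/side0.png

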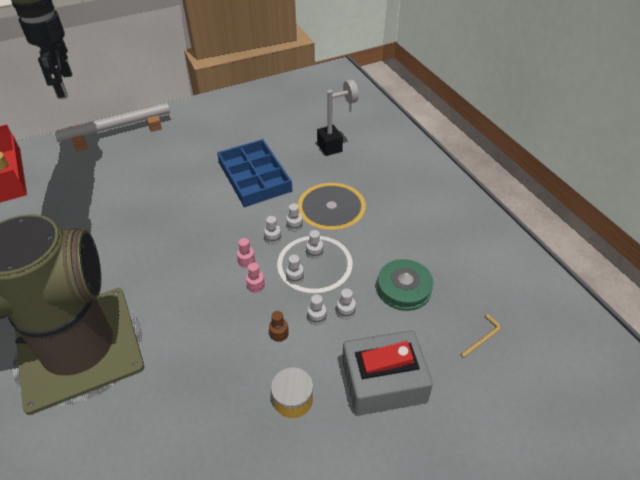

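Scene view: six zinc weights at (275,203), (263,220), (319,213), (328,240), (368,226) and (368,249). Each has a light grey knob, which fits the description. Brown (285,180) and pink (334,190), (361,199) are the look-alikes. I'll confirm this in one crop and measure the rest.

```bash
cat > m.py <<'E'
from h import *
import sys
def blobs(m,lo,hi):
    n,l,s,c=cv2.connectedComponentsWithStats(m.astype(np.uint8)); return [(c[i].round(1),s[i]) for i in range(1,n) if lo<=s[i,4]<=hi]
def ring(c,mask):
    cs,_=cv2.findContours(mask.astype(np.uint8),cv2.RETR_EXTERNAL,cv2.CHAIN_APPROX_NONE)
    return max(cs,key=cv2.contourArea)[:,0,:]
def fit(P):
    A=np.c_[2*P[:,:2],np.ones(len(P))]; x=np.linalg.lstsq(A,(P[:,:2]**2).sum(1),rcond=None)[0]; return x[:2],np.sqrt(x[2]+x[0]**2+x[1]**2)
def circ(c,cnt,z): return fit(np.array([ray(c,u,v,z) for u,v in cnt]))
E
python3 - <<'E'
from m import *
C={n:dict(np.load(n+'0.npz')) for n in('scene','side')}
for n,c in C.items():
    im=c['img']; h=cv2.cvtColor(im,cv2.COLOR_RGB2HSV); H,S,V=[h[...,i].astype(int) for i in range(3)]
    box=np.zeros(H.shape,bool)
    if n=='scene': box[150:340,150:510]=1
    else: box[130:420,210:520]=1
    y=(H>18)&(H<32)&(S>150)&(V>120)&box
    print(n,'yellow blobs',[(b[0],b[1][4]) for b in blobs(y,30,9e9)])
    g=(H>60)&(H<90)&(S>90)&box; gc=ring(c,g); print('green',circ(c,cv2.convexHull(gc)[:,0],.032))
    if n=='scene': y2=y.copy(); y2[:255]=0; y2[:,:320]=0
    else: y2=y.copy(); y2[240:]=0
    print('yring',circ(c,ring(c,y2),0))
    w=(S<40)&(V>200)&box; print('white',[(b[0],b[1]) for b in blobs(w,8,9e9)])
    red=((H<5)|(H>175))&(S>180)&(V>100)&box; print('red',cv2.minAreaRect(ring(c,red)))
    bl=(H>100)&(H<118)&(S>120)&box; rc=cv2.approxPolyDP(cv2.convexHull(ring(c,bl)),5,True)[:,0]; print('crate',[(tuple(p),ray(c,*p,.035)[:2].round(3)) for p in rc])
im=C['scene']['img'][165:275,235:395]; a=cv2.resize(im,None,fx=5,fy=5,interpolation=cv2.INTER_CUBIC); save('crop1.png',a)
E
```

```text
scene yellow blobs [(array([167.6, 282.9]), np.int32(134)), (array([366. , 298.3]), np.int32(816))]
green (array([ 0.63047548, -0.14223712]), np.float64(0.05763184457565613))
yring (array([0.59988206, 0.14006672]), np.float64(0.0786725851472759))
white [(array([190.9, 193.6]), array([189, 192,   5,   4,  17], dtype=int32)), (array([274.9, 196.1]), array([272, 193,   7,   7,  35], dtype=int32)), (array([273. , 206.6]), array([270, 202,   9,   8,  27], dtype=int32)), (array([317.8, 207.6]), array([315, 205,   7,   6,  30], dtype=int32)), (array([262.1, 213.7]), array([259, 211,   7,   6,  35], dtype=int32)), (array([319. , 243.5]), array([287, 214,  66,  56, 612], dtype=int32)), (array([368.2, 219.9]), array([365, 217,   8,   7,  32], dtype=int32)), (array([260.8, 223.9]), array([257, 220,  11,   7,  31], dtype=int32)), (array([365.1, 230.2]), array([362, 225,  10,   9,  32], dtype=int32)), (array([328.1, 234.2]), array([325, 231,   8,   7,  39], dtype=int32)), (array([325.2, 244.1]), array([322, 239,  10,   9,  32], dtype=int32)), (array([368.2, 242.1]), array([365, 239,   7,   7,  38
[... 444 characters left out ...]
. ]), np.int32(234)), (array([295.6, 410.3]), np.int32(239))]
green (array([ 0.61211813, -0.15796496]), np.float64(0.057402764149057706))
yring (array([0.59802392, 0.14029476]), np.float64(0.07431073838264679))
white [(array([315.6, 266.6]), array([278, 237,  74,  55, 547], dtype=int32)), (array([402.8, 350.1]), array([399, 347,   9,   7,  54], dtype=int32))]
red ((387.225341796875, 357.4463195800781), (21.818653106689453, 48.87193298339844), 76.60750579833984)
crate [((np.int32(262), np.int32(140)), array([0.529, 0.404])), ((np.int32(291), np.int32(190)), array([0.52 , 0.193])), ((np.int32(244), np.int32(205)), array([0.404, 0.194])), ((np.int32(218), np.int32(153)), array([0.411, 0.402]))]
```

View pics/crop1.png

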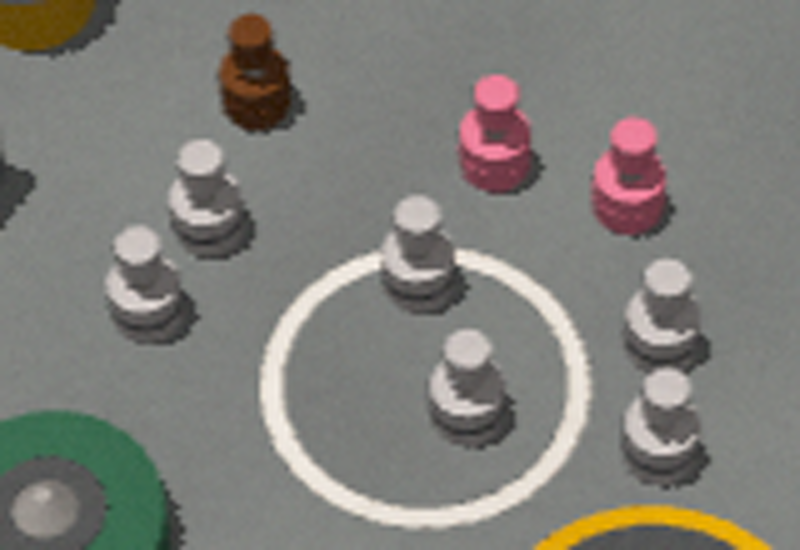

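The crop confirms six zinc weights, with the knob tops cleanly seen; brown and pink are excluded. The next script computes positions.

```bash
python3 - <<'E'
from m import *
C={n:dict(np.load(n+'0.npz')) for n in('scene','side')}; c=C['scene'];d=C['side']
for p in [(274.9,196.1),(262.1,213.7),(317.8,207.6),(328.1,234.2),(368.2,219.9),(368.2,242.1)]:
    q=ray(c,*p,.062); print('w',p,q[:2].round(4),'side top px',proj(d,q).round(0))
print('crate z0',[ray(c,*p,0)[:2].round(3) for p in((487,302),(409,282))],[ray(d,*p,0)[:2].round(3) for p in((291,190),(244,205))])
print('outring approx', ray(c,319.9,242,0), ray(d,315,264,0))
for k,z in((c,0),(d,0)):
    h=cv2.cvtColor(k['img'],cv2.COLOR_RGB2HSV); w=(h[...,1]<40)&(h[...,2]>200)
    n,l,s,ce=cv2.connectedComponentsWithStats(w.astype(np.uint8))
    i=[i for i in range(1,n) if 500<s[i,4]<700 and abs(ce[i][1]-255)<25][0]; cnt=ring(k,l==i); print('out',circ(k,cnt,0))
    P=np.array([ray(k,u,v,0)[:2] for u,v in cnt]); 
print('plate hub',ray(c,366,297,0),ray(d,332,205.5,0))
print('dot',ray(c,190.9-.3,193.6-11,.095),ray(d,402.8,350.1,.095))
print('nose',ray(c,244,266.5,.043),ray(d,405,279,.043))
h=cv2.cvtColor(c['img'],cv2.COLOR_RGB2HSV);m=((h[...,0]<5)|(h[...,0]>175))&(h[...,1]>150)&(h[...,2]>90);m[:, :160]=0;m[:160]=0;m[230:]=0;m[:,240:]=0
print('red s',cv2.minAreaRect(ring(c,m)))
E
python3 -c "
import cv2
a=cv2.imread('pics/scene0.png');b=cv2.imread('pics/side0.png')
import numpy as np
A=cv2.resize(a[165:295,165:275],(440,520),interpolation=3);B=cv2.resize(a[225:310,400:505],(360,291),interpolation=3);D=cv2.resize(b[255:310,370:440],(360,229),interpolation=3)
cv2.imwrite('pics/crop2.png',np.hstack([A,np.vstack([B,D])]))"
```

```text
w (274.9, 196.1) [ 0.4337 -0.1347] side top px [317. 298.]
w (262.1, 213.7) [ 0.4909 -0.147 ] side top px [348. 292.]
w (317.8, 207.6) [ 0.4362 -0.0252] side top px [295. 258.]
w (328.1, 234.2) [0.5009 0.0196] side top px [315. 233.]
w (368.2, 219.9) [0.4357 0.0991] side top px [272. 219.]
w (368.2, 242.1) [0.495  0.1143] side top px [294. 206.]
crate z0 [array([0.535, 0.408]), array([0.536, 0.227])] [array([0.534, 0.23 ]), array([0.413, 0.23 ])]
outring approx [ 0.49104756 -0.00364093  0.        ] [ 0.48656212 -0.00880643  0.        ]
out (array([ 0.48945784, -0.00489275]), np.float64(0.07451509946596781))
out (array([ 0.48694502, -0.00441573]), np.float64(0.0751009425296585))
plate hub [0.60169013 0.14046696 0.        ] [0.59889806 0.13743191 0.        ]
dot [ 0.4756273  -0.33128162  0.095     ] [ 0.50498603 -0.31683375  0.095     ]
nose [ 0.62814595 -0.14325384  0.043     ] [ 0.61418235 -0.15517487  0.043     ]
red s ((198.35409545898438, 189.33462524414062), (15.173187255859375, 34.49253845214844), 48.57633590698242)
```

View pics/crop2.png

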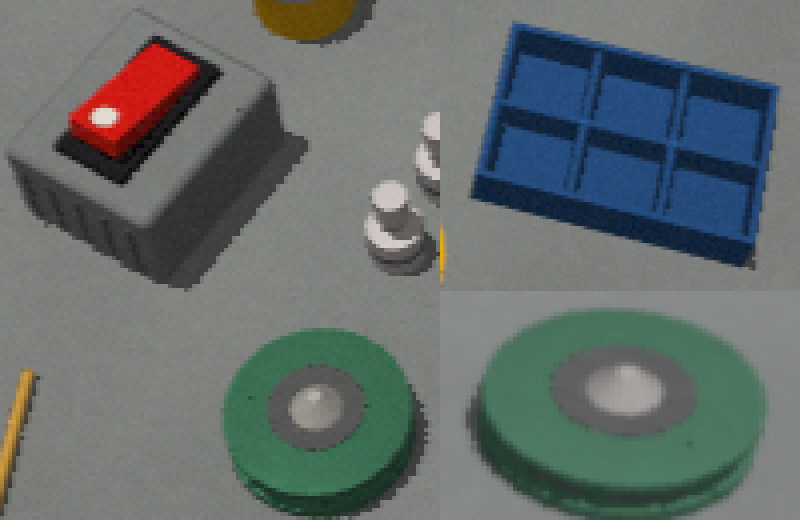

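The crop shows the rocker's white dot at scene (191,194), the crate divider crossings at about (443,260) and (468,267), and the impeller hub at scene (244.5,267) and side (406,279).

```bash
python3 - <<'E'
from m import *
C={n:dict(np.load(n+'0.npz')) for n in('scene','side')}; c=C['scene'];d=C['side']
print('dot',ray(c,191,193.8,.095),ray(d,402.8,350.1,.095))
print('imp',ray(c,244.5,267,.034),ray(d,406,278.8,.034))
print('crate',ray(c,443.4,260.3,.035),ray(c,468.2,266.7,.035))
print('red far end',ray(c,206.5,180.5,.084),ray(d,367,363,.084))
E
```

```text
dot [ 0.5058015  -0.31713982  0.095     ] [ 0.50498603 -0.31683375  0.095     ]
imp [ 0.62471744 -0.14441066  0.034     ] [ 0.6208586  -0.14972665  0.034     ]
crate [0.47646647 0.29069693 0.035     ] [0.47677399 0.34833095 0.035     ]
red far end [ 0.45174128 -0.30216613  0.084     ] [ 0.4437439  -0.30684509  0.084     ]
```

Call:
{"op": "drive_tool", "data": {"grip": [0.05, 0.05, 0.05], "travel": [[0, 0, 0], [0, 0, 0], [0, 0, 0]], "rotation": [[0, 0, -0.12], [0, 0, -0.24], [0, 0, -0.24]]}}

```text
time_s: 0.35
position: [0.1246, 0.5096, 0.2308]
eef_rot: [-0.0, -0.001, 1.0, -0.001]
ft_force: [-0.1, 0.2, -0.6]
gripper_width: 0.0514
grasp_force: 0.0
```

Call:
{"op": "drive_tool", "data": {"grip": [0.05, 0.05, 0.05, 0.05, 0.05], "travel": [[-0.123, -0.132, 0], [-0.123, -0.132, 0], [-0.123, -0.132, 0], [-0.123, -0.132, 0], [-0.123, -0.132, 0]], "rotation": [[0, 0, 0], [0, 0, 0], [0, 0, 0], [0, 0, 0], [0, 0, 0]]}}

```text
time_s: 0.77
position: [0.2497, 0.374, 0.2311]
eef_rot: [0.0, 0.003, 1.0, -0.001]
ft_force: [-0.4, -0.8, -0.5]
gripper_width: 0.0497
grasp_force: 0.0
```

Call:
{"op": "drive_tool", "data": {"grip": [0.05, 0.05, 0.05, 0.05, 0.05], "travel": [[-0.123, -0.132, 0], [-0.123, -0.132, 0], [-0.123, -0.132, 0], [-0.123, -0.132, 0], [-0.123, -0.132, 0]], "rotation": [[0, 0, 0], [0, 0, 0], [0, 0, 0], [0, 0, 0], [0, 0, 0]]}}

```text
time_s: 1.18
position: [0.3734, 0.2425, 0.2312]
eef_rot: [0.001, 0.004, 1.0, -0.001]
ft_force: [-0.3, 0.1, 0.6]
gripper_width: 0.0499
grasp_force: 0.0
```

Call:
{"op": "drive_tool", "data": {"grip": [0.05, 0.05, 0.05, 0.05, 0.05], "travel": [[-0.124, -0.132, 0.1], [-0.124, -0.132, 0.1], [-0.124, -0.132, 0.1], [-0.124, -0.132, 0.1], [-0.124, -0.132, 0.1]], "rotation": [[0, 0, 0], [0, 0, 0], [0, 0, 0], [0, 0, 0], [0, 0, 0]]}}

```text
time_s: 1.6
position: [0.4956, 0.1124, 0.1302]
eef_rot: [-0.0, 0.002, 1.0, 0.0]
ft_force: [0.5, 0.1, 0.9]
gripper_width: 0.0499
grasp_force: 0.0
```

Call:
{"op": "drive_tool", "data": {"grip": [0.05, 0.05, 0.05, 0.0, 0.0], "travel": [[0, 0.001, 0.04], [0, 0.001, 0.07], [0, 0.001, 0.094], [0, 0.001, 0.094], [0, 0.001, 0.094]], "rotation": [[0, 0, 0], [0, 0, 0], [0, 0, 0], [0, 0, 0], [0, 0, 0]], "newtons": 40}}

```text
time_s: 2.02
position: [0.4932, 0.1146, 0.0363]
eef_rot: [-0.002, 0.001, 1.0, -0.0]
ft_force: [-0.0, 1.2, 0.2]
gripper_width: 0.0266
grasp_force: 0.0
```

Call:
{"op": "drive_tool", "data": {"grip": [0.0, 0.0, 0.0, 0.0], "travel": [[0, 0, 0], [0, 0, 0], [0, 0, -0.04], [0, 0, -0.08]], "rotation": [[0, 0, 0], [0, 0, 0], [0, 0, 0], [0, 0, 0]]}}

```text
time_s: 2.35
position: [0.4927, 0.1148, 0.1176]
eef_rot: [-0.002, -0.0, 1.0, -0.0]
ft_force: [0.8, 0.6, -2.3]
gripper_width: 0.0206
grasp_force: 39.8
```

```bash
python3 - <<'E'
from h import *
c=cam('side'); save('s1.png',cv2.resize(c['img'][100:300,180:440],(780,600))); print(r.observe()['position'])
E
```

```text
[0.49902254 0.11628888 0.12690639]
```

View pics/s1.png

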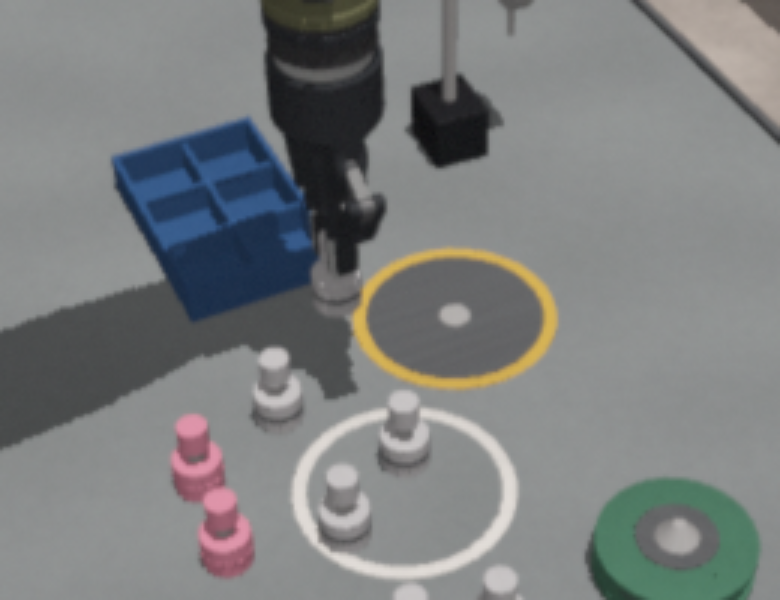

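The side view shows the weight held upright at (335,285), above the bench. I'll carry it to the far cell.

Call:
{"op": "drive_tool", "data": {"grip": [0, 0, 0, 0, 0], "travel": [[0, 0.03, -0.02], [0, 0.07, -0.02], [-0.01, 0.1, -0.02], [-0.01, 0.13, -0.02], [-0.01, 0.15, -0.02]], "rotation": [[0, 0, 0], [0, 0, 0], [0, 0, 0], [0, 0, 0], [0, 0, 0]]}}

```text
time_s: 2.82
position: [0.5061, 0.2687, 0.1395]
eef_rot: [0.002, -0.001, 1.0, 0.002]
ft_force: [0.1, 0.4, -2.4]
gripper_width: 0.02
grasp_force: 40.0
```

Call:
{"op": "drive_tool", "data": {"grip": [0, 0, 0, 0, 0], "travel": [[0, 0.04, 0], [0, 0.08, 0], [0, 0.115, 0], [0, 0.115, 0], [0, 0.115, 0]], "rotation": [[0, 0, 0], [0, 0, 0], [0, 0, 0], [0, 0, 0], [0, 0, 0]]}}

```text
time_s: 3.23
position: [0.5049, 0.3828, 0.1385]
eef_rot: [0.001, -0.002, 1.0, 0.001]
ft_force: [-0.1, -0.3, -1.8]
gripper_width: 0.0205
grasp_force: 40.1
```

```bash
python3 - <<'E'
from h import *
print(r.observe()['position']);c=cam('wrist'); save('w1.png',c['img']); print(r.observe()['position'])
for p in ((.4766,.3195,.035),(.507,.3795,.005),(.539,.412,.035),(.414,.227,.035)): print(proj(c,p))
E
```

```text
[0.50488296 0.3827588  0.13854823]
[0.50460439 0.38095855 0.13827607]
[212.32885852 180.32476089]
[317.3754536  219.04819071]
[369.65594284 281.6809549 ]
[31.7362366  63.62486979]
```

View pics/w1.png

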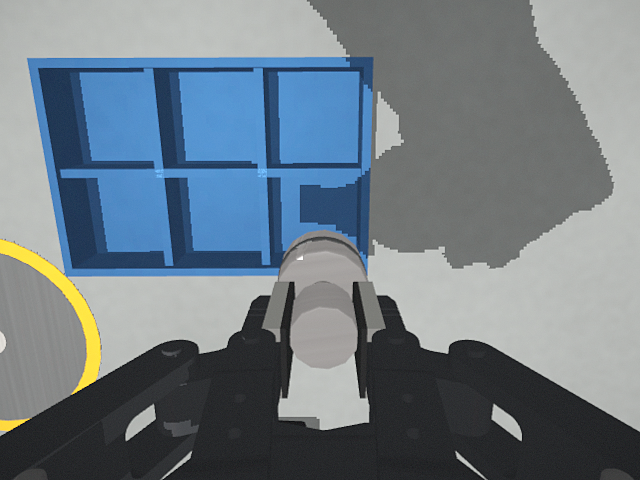

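The wrist view shows the crate spanning (28,58) to (369,276), with the divider crossings at (160,173) and (262,173). That puts the crate centre about 3 mm nearer the base than assumed, x≈0.474. The held weight hangs over its cell, so I'll lower it.

Call:
{"op": "drive_tool", "data": {"grip": [0, 0, 0, 0, 0], "travel": [[0, 0, 0.035], [0, 0, 0.065], [0, 0, 0.085], [0, 0, 0.095], [0, 0, 0.095]], "rotation": [[0, 0, 0], [0, 0, 0], [0, 0, 0], [0, 0, 0], [0, 0, 0]]}}

```text
time_s: 3.7
position: [0.504, 0.3776, 0.0419]
eef_rot: [-0.001, 0.001, 1.0, -0.001]
ft_force: [-0.0, 0.6, -1.6]
gripper_width: 0.0205
grasp_force: 41.7
```

Call:
{"op": "drive_tool", "data": {"grip": [0.045, 0.045, 0.045, 0.045, 0.045], "travel": [[0, 0, 0], [0, 0, 0], [0, 0, 0], [0, 0, -0.04], [0, 0, -0.08]], "rotation": [[0, 0, 0], [0, 0, 0], [0, 0, 0], [0, 0, 0], [0, 0, 0]]}}

```text
time_s: 4.12
position: [0.5029, 0.3785, 0.1213]
eef_rot: [-0.002, 0.0, 1.0, -0.002]
ft_force: [0.7, 1.2, 0.5]
gripper_width: 0.0448
grasp_force: 0.0
```

Call:
{"op": "drive_tool", "data": {"grip": [0.045, 0.045, 0.045, 0.045, 0.045], "travel": [[0.02, -0.035, 0], [0.04, -0.07, 0], [0.06, -0.1, 0], [0.068, -0.14, 0], [0.068, -0.14, 0]], "rotation": [[0, 0, 0], [0, 0, 0], [0, 0, 0], [0, 0, 0], [0, 0, 0]]}}

```text
time_s: 4.53
position: [0.4323, 0.2336, 0.1225]
eef_rot: [-0.002, 0.002, 1.0, -0.003]
ft_force: [-1.0, -1.0, -0.0]
gripper_width: 0.0449
grasp_force: 0.0
```

Call:
{"op": "drive_tool", "data": {"grip": [0.045, 0.045, 0.045, 0.045, 0.045], "travel": [[0, -0.04, 0], [0, -0.08, 0], [0, -0.12, 0], [0, -0.14, 0], [0, -0.14, 0]], "rotation": [[0, 0, 0], [0, 0, 0], [0, 0, 0], [0, 0, 0], [0, 0, 0]]}}

```text
time_s: 4.95
position: [0.4367, 0.0967, 0.1231]
eef_rot: [0.0, 0.003, 1.0, -0.001]
ft_force: [-0.2, 0.3, -0.8]
gripper_width: 0.0448
grasp_force: 0.0
```

```bash
cat > look.py <<'E'
from m import *
def tops(tag):
    c=cam('scene'); np.savez('sc.npz',**c); h=cv2.cvtColor(c['img'],cv2.COLOR_RGB2HSV); m=(h[...,1]<40)&(h[...,2]>200); m[:150]=0
    for b in blobs(m,20,60): print(b[0],b[1][4],'xy@.062',ray(c,*b[0],.062)[:2].round(3),'@.067',ray(c,*b[0],.067)[:2].round(3))
    g=(h[...,0]>60)&(h[...,0]<90)&(h[...,1]>90); print('green',circ(c,cv2.convexHull(ring(c,g))[:,0],.032)); print(r.observe()['position'])
tops('')
E
python3 look.py
```

```text
[274.7 195.9] 39 xy@.062 [ 0.433 -0.135] @.067 [ 0.437 -0.134]
[272.6 206.2] 31 xy@.062 [ 0.463 -0.13 ] @.067 [ 0.466 -0.129]
[318.1 207.4] 37 xy@.062 [ 0.435 -0.025] @.067 [ 0.439 -0.024]
[262.  213.5] 38 xy@.062 [ 0.49  -0.147] @.067 [ 0.493 -0.146]
[260.6 223.8] 33 xy@.062 [ 0.519 -0.141] @.067 [ 0.522 -0.139]
[328.  234.1] 43 xy@.062 [0.501 0.019] @.067 [0.504 0.02 ]
[325.3 244.3] 39 xy@.062 [0.529 0.021] @.067 [0.532 0.022]
[482.4 273.8] 49 xy@.062 [0.502 0.379] @.067 [0.505 0.378]
[476.5 282.3] 46 xy@.062 [0.527 0.369] @.067 [0.53  0.369]
green (array([ 0.63056802, -0.14192224]), np.float64(0.057797140936184974))
[0.43728843 0.0986118  0.12318175]
```

Call:
{"op": "drive_tool", "data": {"grip": [0.045, 0.045, 0.045, 0.0, 0.0], "travel": [[0, 0, 0.04], [0, 0, 0.07], [0, 0, 0.086], [0, 0, 0.086], [0, 0, 0.086]], "rotation": [[0, 0, 0], [0, 0, 0], [0, 0, 0], [0, 0, 0], [0, 0, 0]]}}

```text
time_s: 5.42
position: [0.4366, 0.1008, 0.0361]
eef_rot: [-0.001, -0.001, 1.0, -0.0]
ft_force: [0.5, -0.6, -0.5]
gripper_width: 0.0217
grasp_force: 6.3
```

Call:
{"op": "drive_tool", "data": {"grip": [0, 0, 0, 0, 0], "travel": [[0, 0, 0], [0, 0, 0], [0, 0, -0.04], [0, 0, -0.08], [0, 0, -0.1]], "rotation": [[0, 0, 0], [0, 0, 0], [0, 0, 0], [0, 0, 0], [0, 0, 0]]}}

```text
time_s: 5.83
position: [0.4391, 0.1008, 0.1411]
eef_rot: [0.003, -0.0, 1.0, 0.001]
ft_force: [1.3, 0.3, -1.7]
gripper_width: 0.0206
grasp_force: 39.9
```

Call:
{"op": "drive_tool", "data": {"grip": [0, 0, 0, 0, 0], "travel": [[0, 0.03, 0], [0, 0.07, 0], [-0.004, 0.11, 0], [-0.008, 0.14, 0], [-0.008, 0.14, 0]], "rotation": [[0, 0, 0], [0, 0, 0], [0, 0, 0], [0, 0, 0], [0, 0, 0]]}}

```text
time_s: 6.25
position: [0.4473, 0.2465, 0.1382]
eef_rot: [0.003, -0.003, 1.0, 0.003]
ft_force: [-0.1, 1.6, -1.2]
gripper_width: 0.0203
grasp_force: 40.1
```

Call:
{"op": "drive_tool", "data": {"grip": [0, 0, 0, 0, 0], "travel": [[0, 0.04, 0], [0, 0.08, 0], [0, 0.12, 0], [0, 0.141, 0], [0, 0.141, 0]], "rotation": [[0, 0, 0], [0, 0, 0], [0, 0, 0], [0, 0, 0], [0, 0, 0]]}}

```text
time_s: 6.67
position: [0.4455, 0.3864, 0.1375]
eef_rot: [0.001, -0.002, 1.0, 0.002]
ft_force: [-0.1, 0.5, -1.7]
gripper_width: 0.0203
grasp_force: 40.3
```

Call:
{"op": "drive_tool", "data": {"grip": [0, 0, 0, 0, 0], "travel": [[0, -0.003, 0.01], [0, -0.003, 0.04], [0, -0.003, 0.075], [0, -0.003, 0.094], [0, -0.003, 0.094]], "rotation": [[0, 0, 0], [0, 0, 0], [0, 0, 0], [0, 0, 0], [0, 0, 0]]}}

```text
time_s: 7.08
position: [0.4429, 0.3754, 0.0397]
eef_rot: [-0.002, 0.0, 1.0, -0.002]
ft_force: [-0.5, -0.7, -1.8]
gripper_width: 0.0207
grasp_force: 43.0
```

Call:
{"op": "drive_tool", "data": {"grip": [0.045, 0.045, 0.045, 0.045, 0.045], "travel": [[0, 0, 0], [0, 0, 0], [0, 0, 0], [0, 0, -0.04], [0, 0, -0.08]], "rotation": [[0, 0, 0], [0, 0, 0], [0, 0, 0], [0, 0, 0], [0, 0, 0]]}}

```text
time_s: 7.5
position: [0.4433, 0.3767, 0.1223]
eef_rot: [-0.002, -0.0, 1.0, -0.001]
ft_force: [0.5, 1.7, 0.0]
gripper_width: 0.0455
grasp_force: 0.0
```

Call:
{"op": "drive_tool", "data": {"grip": [0.045, 0.045, 0.045, 0.045, 0.045], "travel": [[-0.01, -0.035, 0], [-0.02, -0.07, 0], [-0.03, -0.11, 0], [-0.03, -0.15, 0], [-0.03, -0.18, 0]], "rotation": [[0, 0, 0], [0, 0, 0], [0, 0, 0], [0, 0, 0], [0, 0, 0]]}}

```text
time_s: 7.92
position: [0.4757, 0.1957, 0.1241]
eef_rot: [0.002, 0.0, 1.0, 0.0]
ft_force: [-0.2, -0.7, -0.4]
gripper_width: 0.0449
grasp_force: 0.0
```

Call:
{"op": "drive_tool", "data": {"grip": [0.045, 0.045, 0.045, 0.045, 0.045], "travel": [[-0.01, -0.04, 0], [-0.02, -0.08, 0], [-0.027, -0.12, 0], [-0.027, -0.16, 0], [-0.027, -0.18, 0]], "rotation": [[0, 0, 0], [0, 0, 0], [0, 0, 0], [0, 0, 0], [0, 0, 0]]}}

```text
time_s: 8.33
position: [0.5028, 0.0141, 0.1241]
eef_rot: [0.002, 0.002, 1.0, -0.001]
ft_force: [0.0, 0.5, -0.3]
gripper_width: 0.0451
grasp_force: 0.0
```

```bash
python3 look.py
```

```text
[190.5 193.6] 20 xy@.062 [ 0.485 -0.334] @.067 [ 0.489 -0.332]
[274.5 196. ] 42 xy@.062 [ 0.434 -0.136] @.067 [ 0.437 -0.134]
[272.4 206.2] 34 xy@.062 [ 0.463 -0.131] @.067 [ 0.467 -0.129]
[261.9 213.5] 39 xy@.062 [ 0.491 -0.148] @.067 [ 0.494 -0.146]
[329.6 216.9] 28 xy@.062 [0.454 0.009] @.067 [0.457 0.01 ]
[260.5 223.6] 34 xy@.062 [ 0.518 -0.141] @.067 [ 0.521 -0.14 ]
[485.1 250.2] 46 xy@.062 [0.439 0.375] @.067 [0.443 0.375]
[478.9 259. ] 46 xy@.062 [0.466 0.365] @.067 [0.47  0.365]
[482.4 273.8] 49 xy@.062 [0.502 0.379] @.067 [0.505 0.378]
[476.3 282.3] 49 xy@.062 [0.527 0.369] @.067 [0.53  0.368]
green (array([ 0.62999517, -0.14226112]), np.float64(0.05772502285119093))
[0.50261007 0.01230451 0.12402054]
```

```bash
python3 - <<'E'
from h import *
c=dict(np.load('sc.npz')); d=cam('side')
save('k1.png',np.hstack([cv2.resize(c['img'][170:270,250:410],(400,500)),cv2.resize(d['img'][190:320,230:360],(400,500))]))
E
```

```text
(no output)
```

View pics/k1.png

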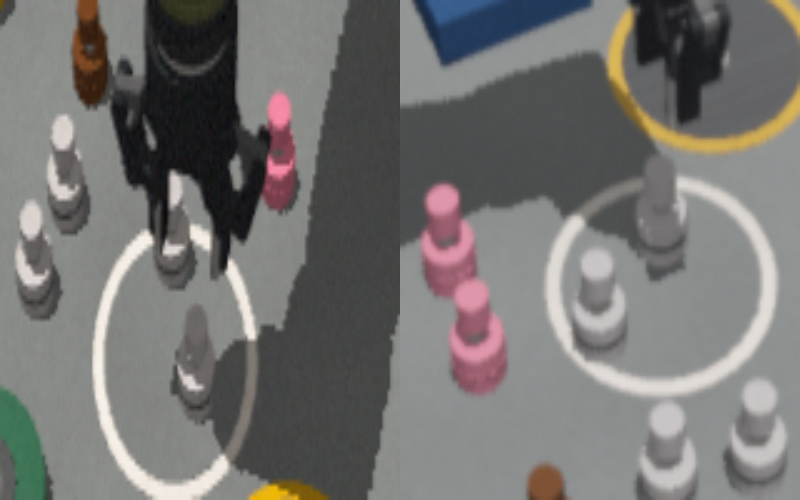

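Nothing has been knocked: C is only hidden behind the gripper, and D at (195,325) is in shadow. I'll pick D.

Call:
{"op": "drive_tool", "data": {"grip": [0.045, 0.045, 0.045, 0.0, 0.0], "travel": [[0, 0.005, 0.03], [0.001, 0.006, 0.065], [0.001, 0.006, 0.087], [0.001, 0.006, 0.087], [0.001, 0.006, 0.087]], "rotation": [[0, 0, 0], [0, 0, 0], [0, 0, 0], [0, 0, 0], [0, 0, 0]]}}

```text
time_s: 8.85
position: [0.5002, 0.0246, 0.0354]
eef_rot: [-0.001, -0.001, 1.0, -0.0]
ft_force: [0.7, -2.5, -2.3]
gripper_width: 0.022
grasp_force: 16.5
```

Call:
{"op": "drive_tool", "data": {"grip": [0, 0, 0, 0, 0], "travel": [[0, 0, 0], [0, 0, 0], [0, 0, -0.04], [0, 0, -0.08], [0, 0, -0.1]], "rotation": [[0, 0, 0], [0, 0, 0], [0, 0, 0], [0, 0, 0], [0, 0, 0]]}}

```text
time_s: 9.27
position: [0.5035, 0.0244, 0.1407]
eef_rot: [0.004, -0.0, 1.0, 0.0]
ft_force: [0.7, 0.2, -1.5]
gripper_width: 0.0208
grasp_force: 39.9
```

Call:
{"op": "drive_tool", "data": {"grip": [0, 0, 0, 0, 0], "travel": [[0, 0.03, 0], [0, 0.07, 0], [0, 0.11, 0], [0, 0.15, 0], [0, 0.15, 0]], "rotation": [[0, 0, 0], [0, 0, 0], [0, 0, 0], [0, 0, 0], [0, 0, 0]]}}

```text
time_s: 9.68
position: [0.5023, 0.1814, 0.1375]
eef_rot: [0.002, -0.004, 1.0, 0.003]
ft_force: [1.1, -0.7, -2.3]
gripper_width: 0.0204
grasp_force: 39.9
```

Call:
{"op": "drive_tool", "data": {"grip": [0, 0, 0, 0, 0], "travel": [[0, 0.04, 0], [0, 0.08, 0], [0, 0.12, 0], [0, 0.15, 0], [0, 0.15, 0]], "rotation": [[0, 0, 0], [0, 0, 0], [0, 0, 0], [0, 0, 0], [0, 0, 0]]}}

```text
time_s: 10.1
position: [0.5019, 0.3308, 0.137]
eef_rot: [0.002, -0.003, 1.0, 0.003]
ft_force: [0.5, 0.3, -1.2]
gripper_width: 0.0206
grasp_force: 39.9
```

Call:
{"op": "drive_tool", "data": {"grip": [0, 0], "travel": [[0, 0, 0], [0, 0, 0]], "rotation": [[0, 0, 0], [0, 0, 0]]}}

```text
time_s: 10.27
position: [0.5007, 0.3238, 0.1361]
eef_rot: [0.0, -0.0, 1.0, -0.0]
ft_force: [0.7, -1.5, -1.5]
gripper_width: 0.0206
grasp_force: 39.9
```

Call:
{"op": "drive_tool", "data": {"grip": [0, 0, 0, 0, 0], "travel": [[-0.002, -0.004, 0.02], [-0.002, -0.004, 0.05], [-0.002, -0.004, 0.08], [-0.002, -0.004, 0.093], [-0.002, -0.004, 0.093]], "rotation": [[0, 0, 0], [0, 0, 0], [0, 0, 0], [0, 0, 0], [0, 0, 0]]}}

```text
time_s: 10.68
position: [0.5004, 0.3161, 0.0398]
eef_rot: [-0.003, 0.001, 1.0, -0.002]
ft_force: [-0.7, -0.7, -1.4]
gripper_width: 0.0209
grasp_force: 40.2
```

Call:
{"op": "drive_tool", "data": {"grip": [0.045, 0.045, 0.045, 0.045, 0.045], "travel": [[0, 0, 0], [0, 0, 0], [0, 0, 0], [0, 0, -0.04], [0, 0, -0.08]], "rotation": [[0, 0, 0], [0, 0, 0], [0, 0, 0], [0, 0, 0], [0, 0, 0]]}}

```text
time_s: 11.1
position: [0.5012, 0.3189, 0.1221]
eef_rot: [-0.002, 0.0, 1.0, -0.001]
ft_force: [0.6, 0.9, 0.8]
gripper_width: 0.0449
grasp_force: 0.0
```

Call:
{"op": "drive_tool", "data": {"grip": [0.045, 0.045, 0.045, 0.045, 0.045], "travel": [[0.01, -0.035, 0], [0.02, -0.07, 0], [0.03, -0.11, 0], [0.034, -0.15, 0], [0.034, -0.172, 0]], "rotation": [[0, 0, 0], [0, 0, 0], [0, 0, 0], [0, 0, 0], [0, 0, 0]]}}

```text
time_s: 11.52
position: [0.4673, 0.1449, 0.1237]
eef_rot: [0.0, 0.001, 1.0, -0.001]
ft_force: [1.0, 0.6, -0.7]
gripper_width: 0.0452
grasp_force: 0.0
```

Call:
{"op": "drive_tool", "data": {"grip": [0.045, 0.045, 0.045, 0.045, 0.045], "travel": [[0.01, -0.04, 0], [0.02, -0.08, 0], [0.03, -0.12, 0], [0.033, -0.155, 0], [0.033, -0.172, 0]], "rotation": [[0, 0, 0], [0, 0, 0], [0, 0, 0], [0, 0, 0], [0, 0, 0]]}}

```text
time_s: 11.93
position: [0.4352, -0.0272, 0.1237]
eef_rot: [0.001, 0.001, 1.0, -0.001]
ft_force: [0.2, -0.3, -0.4]
gripper_width: 0.0448
grasp_force: 0.0
```

Call:
{"op": "drive_tool", "data": {"grip": [0.045, 0.045], "travel": [[0, 0, 0], [0, 0, 0]], "rotation": [[0, 0, 0], [0, 0, 0]]}}

```text
time_s: 12.1
position: [0.4367, -0.0246, 0.1235]
eef_rot: [0.002, 0.001, 1.0, 0.0]
ft_force: [0.3, -0.2, 0.3]
gripper_width: 0.0452
grasp_force: 0.0
```

```bash
python3 look.py
```

```text
[190.5 193.6] 20 xy@.062 [ 0.485 -0.334] @.067 [ 0.489 -0.332]
[274.6 196. ] 41 xy@.062 [ 0.434 -0.136] @.067 [ 0.437 -0.134]
[272.5 206.1] 32 xy@.062 [ 0.463 -0.131] @.067 [ 0.466 -0.129]
[261.9 213.5] 39 xy@.062 [ 0.491 -0.148] @.067 [ 0.494 -0.146]
[260.6 223.8] 33 xy@.062 [ 0.519 -0.141] @.067 [ 0.522 -0.139]
[485.1 250.2] 46 xy@.062 [0.439 0.375] @.067 [0.443 0.375]
[478.9 259.1] 43 xy@.062 [0.467 0.365] @.067 [0.47  0.365]
[455.  266.1] 47 xy@.062 [0.5   0.317] @.067 [0.503 0.316]
[449.5 274.9] 48 xy@.062 [0.526 0.309] @.067 [0.529 0.309]
[482.4 273.8] 49 xy@.062 [0.502 0.379] @.067 [0.505 0.378]
[476.4 282.3] 48 xy@.062 [0.527 0.369] @.067 [0.53  0.369]
green (array([ 0.63025581, -0.14245796]), np.float64(0.05745315781661042))
[ 0.43666598 -0.02388094  0.12328044]
```

Call:
{"op": "drive_tool", "data": {"grip": [0.045, 0.045, 0.045, 0.0, 0.0], "travel": [[0, 0, 0.03], [0, 0, 0.065], [0, 0, 0.087], [0, 0, 0.087], [0, 0, 0.087]], "rotation": [[0, 0, 0], [0, 0, 0], [0, 0, 0], [0, 0, 0], [0, 0, 0]]}}

```text
time_s: 12.57
position: [0.4349, -0.0229, 0.0349]
eef_rot: [-0.001, -0.001, 1.0, 0.0]
ft_force: [0.3, 0.3, -0.6]
gripper_width: 0.0217
grasp_force: 7.2
```

Call:
{"op": "drive_tool", "data": {"grip": [0, 0, 0, 0, 0], "travel": [[0, 0, 0], [0, 0, 0], [0, 0, -0.04], [0, 0, -0.08], [0, 0, -0.1]], "rotation": [[0, 0, 0], [0, 0, 0], [0, 0, 0], [0, 0, 0], [0, 0, 0]]}}

```text
time_s: 12.98
position: [0.4383, -0.0239, 0.1403]
eef_rot: [0.003, -0.0, 1.0, -0.0]
ft_force: [2.5, 0.1, -1.3]
gripper_width: 0.0208
grasp_force: 39.9
```

Call:
{"op": "drive_tool", "data": {"grip": [0, 0, 0, 0, 0], "travel": [[0, 0.03, 0], [0, 0.07, 0], [0, 0.11, 0], [0, 0.15, 0], [-0.006, 0.172, 0]], "rotation": [[0, 0, 0], [0, 0, 0], [0, 0, 0], [0, 0, 0], [0, 0, 0]]}}

```text
time_s: 13.4
position: [0.4414, 0.1518, 0.1371]
eef_rot: [0.001, -0.002, 1.0, 0.001]
ft_force: [0.1, 0.0, -1.9]
gripper_width: 0.0205
grasp_force: 40.1
```

Call:
{"op": "drive_tool", "data": {"grip": [0, 0, 0, 0, 0], "travel": [[0, 0.04, 0], [0, 0.08, 0], [0, 0.12, 0], [0, 0.15, 0], [-0.002, 0.172, 0]], "rotation": [[0, 0, 0], [0, 0, 0], [0, 0, 0], [0, 0, 0], [0, 0, 0]]}}

```text
time_s: 13.82
position: [0.4438, 0.3238, 0.137]
eef_rot: [0.001, -0.001, 1.0, 0.001]
ft_force: [0.4, -0.7, -1.2]
gripper_width: 0.0212
grasp_force: 40.2
```

Call:
{"op": "drive_tool", "data": {"grip": [0, 0], "travel": [[0, 0, 0], [0, 0, 0]], "rotation": [[0, 0, 0], [0, 0, 0]]}}

```text
time_s: 13.98
position: [0.4441, 0.3217, 0.1365]
eef_rot: [0.001, -0.001, 1.0, 0.001]
ft_force: [-0.5, -1.0, -1.8]
gripper_width: 0.0206
grasp_force: 40.1
```

Call:
{"op": "drive_tool", "data": {"grip": [0, 0, 0, 0, 0], "travel": [[0, -0.002, 0.02], [0, -0.002, 0.05], [0, -0.002, 0.08], [0, -0.002, 0.093], [0, -0.002, 0.093]], "rotation": [[0, 0, 0], [0, 0, 0], [0, 0, 0], [0, 0, 0], [0, 0, 0]]}}

```text
time_s: 14.4
position: [0.4416, 0.3151, 0.0403]
eef_rot: [-0.002, 0.001, 1.0, -0.002]
ft_force: [-0.8, -0.4, -1.8]
gripper_width: 0.0204
grasp_force: 40.9
```

Call:
{"op": "drive_tool", "data": {"grip": [0.045, 0.045, 0.045, 0.045, 0.045], "travel": [[0, 0, 0], [0, 0, 0], [0, 0, 0], [0, 0, -0.04], [0, 0, -0.08]], "rotation": [[0, 0, 0], [0, 0, 0], [0, 0, 0], [0, 0, 0], [0, 0, 0]]}}

```text
time_s: 14.82
position: [0.4423, 0.3169, 0.1225]
eef_rot: [-0.002, -0.0, 1.0, -0.001]
ft_force: [1.0, -0.0, 0.1]
gripper_width: 0.0449
grasp_force: 0.0
```

Call:
{"op": "drive_tool", "data": {"grip": [0.045, 0.045, 0.045, 0.045, 0.045], "travel": [[-0.004, -0.035, 0], [-0.008, -0.07, 0], [-0.012, -0.11, 0], [-0.015, -0.15, 0], [-0.015, -0.156, 0]], "rotation": [[0, 0, 0], [0, 0, 0], [0, 0, 0], [0, 0, 0], [0, 0, 0]]}}

```text
time_s: 15.23
position: [0.459, 0.1572, 0.1238]
eef_rot: [0.001, 0.003, 1.0, -0.001]
ft_force: [-0.7, -0.2, 0.4]
gripper_width: 0.0451
grasp_force: 0.0
```

Call:
{"op": "drive_tool", "data": {"grip": [0.045, 0.045, 0.045, 0.045, 0.045], "travel": [[-0.004, -0.04, 0], [-0.008, -0.08, 0], [-0.012, -0.12, 0], [-0.015, -0.156, 0], [-0.015, -0.156, 0]], "rotation": [[0, 0, 0], [0, 0, 0], [0, 0, 0], [0, 0, 0], [0, 0, 0]]}}

```text
time_s: 15.65
position: [0.4753, 0.0008, 0.1239]
eef_rot: [0.002, 0.004, 1.0, -0.001]
ft_force: [-0.9, -0.3, -1.0]
gripper_width: 0.0456
grasp_force: 0.0
```

Call:
{"op": "drive_tool", "data": {"grip": [0.045, 0.045, 0.045, 0.045, 0.045], "travel": [[-0.004, -0.04, 0], [-0.008, -0.08, 0], [-0.012, -0.12, 0], [-0.016, -0.156, 0], [-0.016, -0.156, 0]], "rotation": [[0, 0, 0], [0, 0, 0], [0, 0, 0], [0, 0, 0], [0, 0, 0]]}}

```text
time_s: 16.07
position: [0.4925, -0.1557, 0.1239]
eef_rot: [0.003, 0.003, 1.0, -0.002]
ft_force: [0.4, -0.5, 1.3]
gripper_width: 0.0451
grasp_force: 0.0
```

```bash
python3 look.py
```

```text
[275.5 196.9] 22 xy@.062 [ 0.436 -0.133] @.067 [ 0.439 -0.131]
[272.5 206.3] 31 xy@.062 [ 0.464 -0.13 ] @.067 [ 0.467 -0.129]
[459. 244.] 45 xy@.062 [0.44  0.316] @.067 [0.443 0.315]
[453.3 252.9] 43 xy@.062 [0.467 0.307] @.067 [0.47  0.307]
[485.1 250.1] 45 xy@.062 [0.439 0.375] @.067 [0.442 0.375]
[478.9 259.1] 43 xy@.062 [0.467 0.365] @.067 [0.47  0.365]
[455.  266.1] 47 xy@.062 [0.5   0.317] @.067 [0.503 0.316]
[449.5 274.9] 48 xy@.062 [0.526 0.309] @.067 [0.529 0.309]
[482.4 273.8] 49 xy@.062 [0.502 0.379] @.067 [0.505 0.378]
[476.4 282.3] 48 xy@.062 [0.527 0.369] @.067 [0.53  0.369]
green (array([ 0.63062582, -0.14226874]), np.float64(0.057575795925365755))
[ 0.49155712 -0.15272224  0.12360271]
```

Call:
{"op": "drive_tool", "data": {"grip": [0.045, 0.045, 0.045, 0.0, 0.0], "travel": [[0, 0.004, 0.02], [0, 0.004, 0.06], [0, 0.004, 0.087], [0, 0.004, 0.087], [0, 0.004, 0.087]], "rotation": [[0, 0, 0], [0, 0, 0], [0, 0, 0], [0, 0, 0], [0, 0, 0]]}}

```text
time_s: 16.53
position: [0.4885, -0.1445, 0.0349]
eef_rot: [-0.002, -0.001, 1.0, 0.0]
ft_force: [-0.8, -0.0, -2.1]
gripper_width: 0.0215
grasp_force: 10.8
```

Call:
{"op": "drive_tool", "data": {"grip": [0, 0, 0, 0, 0], "travel": [[0, 0, 0], [0, 0, 0], [0, 0, -0.04], [0, 0, -0.08], [0, 0, -0.1]], "rotation": [[0, 0, 0], [0, 0, 0], [0, 0, 0], [0, 0, 0], [0, 0, 0]]}}

```text
time_s: 16.95
position: [0.4925, -0.1465, 0.141]
eef_rot: [0.004, -0.0, 1.0, -0.001]
ft_force: [0.6, -0.3, -1.2]
gripper_width: 0.0208
grasp_force: 40.0
```

Call:
{"op": "drive_tool", "data": {"grip": [0, 0, 0, 0, 0], "travel": [[0, 0.03, 0], [0, 0.07, 0], [0, 0.11, 0], [-0.004, 0.135, 0], [-0.004, 0.135, 0]], "rotation": [[0, 0, 0], [0, 0, 0], [0, 0, 0], [0, 0, 0], [0, 0, 0]]}}

```text
time_s: 17.37
position: [0.4951, -0.0065, 0.1374]
eef_rot: [0.002, -0.003, 1.0, 0.001]
ft_force: [0.3, -0.9, -1.7]
gripper_width: 0.0204
grasp_force: 40.1
```

Call:
{"op": "drive_tool", "data": {"grip": [0, 0, 0, 0, 0], "travel": [[0, 0.04, 0], [0, 0.08, 0], [0, 0.12, 0], [-0.004, 0.135, 0], [-0.004, 0.135, 0]], "rotation": [[0, 0, 0], [0, 0, 0], [0, 0, 0], [0, 0, 0], [0, 0, 0]]}}

```text
time_s: 17.78
position: [0.4996, 0.1276, 0.137]
eef_rot: [0.002, -0.002, 1.0, 0.001]
ft_force: [1.0, 0.1, -2.3]
gripper_width: 0.0203
grasp_force: 40.3
```

Call:
{"op": "drive_tool", "data": {"grip": [0, 0, 0, 0, 0], "travel": [[0, 0.04, 0], [0, 0.08, 0], [0, 0.12, 0], [-0.004, 0.136, 0], [-0.004, 0.136, 0]], "rotation": [[0, 0, 0], [0, 0, 0], [0, 0, 0], [0, 0, 0], [0, 0, 0]]}}

```text
time_s: 18.2
position: [0.5036, 0.2635, 0.1367]
eef_rot: [0.002, -0.002, 1.0, 0.001]
ft_force: [0.1, -0.7, -2.0]
gripper_width: 0.0206
grasp_force: 40.6
```

Call:
{"op": "drive_tool", "data": {"grip": [0, 0], "travel": [[0, 0, 0], [0, 0, 0]], "rotation": [[0, 0, 0], [0, 0, 0]]}}

```text
time_s: 18.37
position: [0.5018, 0.2588, 0.1358]
eef_rot: [0.0, 0.0, 1.0, -0.0]
ft_force: [-0.4, 0.0, -1.9]
gripper_width: 0.0207
grasp_force: 40.5
```

Call:
{"op": "drive_tool", "data": {"grip": [0, 0, 0, 0, 0], "travel": [[-0.001, 0, 0.02], [-0.001, 0, 0.05], [-0.001, 0, 0.08], [-0.001, 0, 0.093], [-0.001, 0, 0.093]], "rotation": [[0, 0, 0], [0, 0, 0], [0, 0, 0], [0, 0, 0], [0, 0, 0]]}}

```text
time_s: 18.78
position: [0.5004, 0.2565, 0.0399]
eef_rot: [-0.003, 0.001, 1.0, -0.002]
ft_force: [0.3, -0.5, -1.2]
gripper_width: 0.0205
grasp_force: 40.7
```

Call:
{"op": "drive_tool", "data": {"grip": [0.045, 0.045, 0.045, 0.045, 0.045], "travel": [[0, 0, 0], [0, 0, 0], [0, 0, 0], [0, 0, -0.04], [0, 0, -0.08]], "rotation": [[0, 0, 0], [0, 0, 0], [0, 0, 0], [0, 0, 0], [0, 0, 0]]}}

```text
time_s: 19.2
position: [0.5012, 0.259, 0.1222]
eef_rot: [-0.002, 0.0, 1.0, -0.001]
ft_force: [0.9, 1.2, -0.0]
gripper_width: 0.0451
grasp_force: 0.0
```

Call:
{"op": "drive_tool", "data": {"grip": [0.045, 0.045, 0.045, 0.045, 0.045], "travel": [[0.005, -0.035, 0], [0.01, -0.07, 0], [0.018, -0.105, 0], [0.023, -0.131, 0], [0.023, -0.131, 0]], "rotation": [[0, 0, 0], [0, 0, 0], [0, 0, 0], [0, 0, 0], [0, 0, 0]]}}

```text
time_s: 19.62
position: [0.4784, 0.125, 0.1236]
eef_rot: [0.0, 0.002, 1.0, -0.001]
ft_force: [-0.2, 0.6, -0.4]
gripper_width: 0.045
grasp_force: 0.0
```

Call:
{"op": "drive_tool", "data": {"grip": [0.045, 0.045, 0.045, 0.045, 0.045], "travel": [[0.005, -0.04, 0], [0.01, -0.08, 0], [0.018, -0.115, 0], [0.023, -0.131, 0], [0.023, -0.131, 0]], "rotation": [[0, 0, 0], [0, 0, 0], [0, 0, 0], [0, 0, 0], [0, 0, 0]]}}

```text
time_s: 20.03
position: [0.4565, -0.0045, 0.1234]
eef_rot: [0.001, 0.002, 1.0, -0.0]
ft_force: [-0.9, 0.5, -0.1]
gripper_width: 0.0447
grasp_force: 0.0
```

Call:
{"op": "drive_tool", "data": {"grip": [0.045, 0.045, 0.045, 0.045, 0.045], "travel": [[0.005, -0.04, 0], [0.01, -0.08, 0], [0.018, -0.115, 0], [0.023, -0.131, 0], [0.023, -0.131, 0]], "rotation": [[0, 0, 0], [0, 0, 0], [0, 0, 0], [0, 0, 0], [0, 0, 0]]}}

```text
time_s: 20.45
position: [0.4346, -0.1352, 0.1233]
eef_rot: [0.001, 0.002, 1.0, -0.001]
ft_force: [0.3, 0.5, -0.4]
gripper_width: 0.0452
grasp_force: 0.0
```

```bash
python3 look.py
```

```text
[459.1 243.9] 43 xy@.062 [0.44  0.316] @.067 [0.443 0.315]
[453.2 252.9] 41 xy@.062 [0.467 0.307] @.067 [0.47  0.307]
[485.1 250.2] 46 xy@.062 [0.439 0.375] @.067 [0.443 0.375]
[478.9 259. ] 42 xy@.062 [0.466 0.365] @.067 [0.47  0.365]
[428.4 259.9] 46 xy@.062 [0.501 0.256] @.067 [0.504 0.256]
[423.8 269.2] 44 xy@.062 [0.528 0.251] @.067 [0.531 0.251]
[455.  266.1] 47 xy@.062 [0.5   0.317] @.067 [0.503 0.316]
[449.5 274.9] 48 xy@.062 [0.526 0.309] @.067 [0.529 0.309]
[482.4 273.8] 49 xy@.062 [0.502 0.379] @.067 [0.505 0.378]
[476.5 282.3] 46 xy@.062 [0.527 0.369] @.067 [0.53  0.369]
green (array([ 0.63046748, -0.14198554]), np.float64(0.0577903641021375))
[ 0.43489894 -0.1336648   0.12317579]
```

Call:
{"op": "drive_tool", "data": {"grip": [0.045, 0.045, 0.045, 0.0, 0.0], "travel": [[0, 0, 0.02], [0, 0, 0.06], [0, 0, 0.087], [0, 0, 0.087], [0, 0, 0.087]], "rotation": [[0, 0, 0], [0, 0, 0], [0, 0, 0], [0, 0, 0], [0, 0, 0]]}}

```text
time_s: 20.92
position: [0.4332, -0.1314, 0.0348]
eef_rot: [-0.001, -0.001, 1.0, 0.0]
ft_force: [-0.3, -0.9, -2.2]
gripper_width: 0.0219
grasp_force: 14.1
```

Call:
{"op": "drive_tool", "data": {"grip": [0, 0, 0, 0, 0], "travel": [[0, 0, 0], [0, 0, 0], [0, 0, -0.04], [0, 0, -0.08], [0, 0, -0.1]], "rotation": [[0, 0, 0], [0, 0, 0], [0, 0, 0], [0, 0, 0], [0, 0, 0]]}}

```text
time_s: 21.33
position: [0.4365, -0.1335, 0.1406]
eef_rot: [0.004, -0.0, 1.0, -0.001]
ft_force: [0.6, -0.0, -1.1]
gripper_width: 0.0208
grasp_force: 39.9
```

Call:
{"op": "drive_tool", "data": {"grip": [0, 0, 0, 0, 0], "travel": [[0, 0.03, 0], [0, 0.07, 0], [0, 0.11, 0], [-0.003, 0.131, 0], [-0.003, 0.131, 0]], "rotation": [[0, 0, 0], [0, 0, 0], [0, 0, 0], [0, 0, 0], [0, 0, 0]]}}

```text
time_s: 21.75
position: [0.438, 0.0017, 0.1372]
eef_rot: [0.002, -0.003, 1.0, 0.001]
ft_force: [1.2, -0.1, -2.2]
gripper_width: 0.021
grasp_force: 40.0
```

Call:
{"op": "drive_tool", "data": {"grip": [0, 0, 0, 0, 0], "travel": [[0, 0.04, 0], [0, 0.08, 0], [0, 0.12, 0], [-0.003, 0.131, 0], [-0.003, 0.131, 0]], "rotation": [[0, 0, 0], [0, 0, 0], [0, 0, 0], [0, 0, 0], [0, 0, 0]]}}

```text
time_s: 22.17
position: [0.4415, 0.1317, 0.1368]
eef_rot: [0.002, -0.002, 1.0, 0.001]
ft_force: [0.4, 0.5, -2.2]
gripper_width: 0.0206
grasp_force: 40.3
```

Call:
{"op": "drive_tool", "data": {"grip": [0, 0, 0, 0, 0], "travel": [[0, 0.04, 0], [0, 0.08, 0], [0, 0.12, 0], [-0.003, 0.131, 0], [-0.003, 0.131, 0]], "rotation": [[0, 0, 0], [0, 0, 0], [0, 0, 0], [0, 0, 0], [0, 0, 0]]}}

```text
time_s: 22.58
position: [0.4446, 0.262, 0.1362]
eef_rot: [0.001, -0.001, 1.0, 0.001]
ft_force: [0.2, -0.8, -1.9]
gripper_width: 0.0207
grasp_force: 40.5
```

Call:
{"op": "drive_tool", "data": {"grip": [0, 0], "travel": [[0, 0, 0], [0, 0, 0]], "rotation": [[0, 0, 0], [0, 0, 0]]}}

```text
time_s: 22.75
position: [0.4426, 0.258, 0.1354]
eef_rot: [-0.0, 0.001, 1.0, -0.001]
ft_force: [0.2, -0.2, -2.4]
gripper_width: 0.0206
grasp_force: 40.5
```

Call:
{"op": "drive_tool", "data": {"grip": [0, 0, 0, 0, 0], "travel": [[-0.001, 0, 0.02], [-0.001, 0, 0.05], [-0.001, 0, 0.08], [-0.001, 0, 0.093], [-0.001, 0, 0.093]], "rotation": [[0, 0, 0], [0, 0, 0], [0, 0, 0], [0, 0, 0], [0, 0, 0]]}}

```text
time_s: 23.17
position: [0.4411, 0.256, 0.0398]
eef_rot: [-0.003, 0.001, 1.0, -0.002]
ft_force: [-0.3, -0.4, -1.7]
gripper_width: 0.0208
grasp_force: 40.6
```

Call:
{"op": "drive_tool", "data": {"grip": [0.045, 0.045, 0.045, 0.045, 0.045], "travel": [[0, 0, 0], [0, 0, 0], [0, 0, 0], [0, 0, -0.04], [0, 0, -0.08]], "rotation": [[0, 0, 0], [0, 0, 0], [0, 0, 0], [0, 0, 0], [0, 0, 0]]}}

```text
time_s: 23.58
position: [0.4423, 0.259, 0.1225]
eef_rot: [-0.002, -0.0, 1.0, -0.001]
ft_force: [1.6, 0.5, -0.1]
gripper_width: 0.0452
grasp_force: 0.0
```

Call:
{"op": "drive_tool", "data": {"grip": [0.045, 0.045, 0.045, 0.045, 0.045], "travel": [[0, -0.035, -0.04], [0, -0.07, -0.08], [0, -0.1, -0.08], [0, -0.14, -0.08], [0, -0.16, -0.08]], "rotation": [[0, 0, 0], [0, 0, 0], [0, 0, 0], [0, 0, 0], [0, 0, 0]]}}

```text
time_s: 24.0
position: [0.4451, 0.0976, 0.2058]
eef_rot: [0.003, 0.0, 1.0, 0.0]
ft_force: [-0.3, -0.3, 0.2]
gripper_width: 0.0448
grasp_force: 0.0
```

```bash
python3 look.py; python3 - <<'E'
from m import *
s=r.observe(); print(np.round(s['joints'],3))
c=dict(np.load('sc.npz')); d=cam('side'); np.savez('sd.npz',**d)
h=cv2.cvtColor(c['img'],cv2.COLOR_RGB2HSV); m=(h[...,0]>15)&(h[...,0]<32)&(h[...,1]>120); m[:, :150]=0;m[:,190:]=0;m[:240]=0;m[310:]=0
q=np.argwhere(m); P=np.array([ray(c,v,u,.004)[:2] for u,v in q]); print('hex',P.min(0),P.max(0))
# hub centre: grey dark hub inside green hull
for n,k in(('scene',c),('side',d)):
    h=cv2.cvtColor(k['img'],cv2.COLOR_RGB2HSV); g=((h[...,0]>60)&(h[...,0]<90)&(h[...,1]>90)).astype(np.uint8)
    cn,hi=cv2.findContours(g,cv2.RETR_CCOMP,cv2.CHAIN_APPROX_NONE)
    ho=[x for x,y in zip(cn,hi[0]) if y[3]>=0]; x=max(ho,key=cv2.contourArea); print(n,circ(k,x[:,0],.032))
print('housing corners',[ray(c,165+x/4,165+y/4,.07)[:2].round(3) for x,y in((8,155),(135,10),(270,80),(152,228))])
E
```

```text
[459.1 243.9] 43 xy@.062 [0.44  0.316] @.067 [0.443 0.315]
[453.3 252.9] 40 xy@.062 [0.467 0.307] @.067 [0.47  0.307]
[485.1 250.1] 45 xy@.062 [0.439 0.375] @.067 [0.442 0.375]
[479.  259.1] 41 xy@.062 [0.467 0.366] @.067 [0.47  0.365]
[428.4 259.9] 46 xy@.062 [0.501 0.256] @.067 [0.504 0.256]
[423.8 269.2] 44 xy@.062 [0.528 0.251] @.067 [0.531 0.251]
[455.1 266.1] 46 xy@.062 [0.5   0.317] @.067 [0.503 0.317]
[449.5 274.9] 48 xy@.062 [0.526 0.309] @.067 [0.529 0.309]
[482.4 273.8] 49 xy@.062 [0.502 0.379] @.067 [0.505 0.378]
[476.5 282.3] 46 xy@.062 [0.527 0.369] @.067 [0.53  0.369]
green (array([ 0.6304791 , -0.14200226]), np.float64(0.057735872131601716))
[0.44419717 0.09466966 0.20494246]
[ 0.213  0.151 -0.352  1.064 -0.004  0.217]
hex [ 0.63458427 -0.3312007 ] [ 0.73893095 -0.27396003]
scene (array([ 0.62233942, -0.1474342 ]), np.float64(0.029811297078877152))
side (array([ 0.62039076, -0.14770586]), np.float64(0.03345999718136608))
housing corners [array([ 0.534, -0.372]), array([ 0.411, -0.343]), array([ 0.437, -0.242]), array([ 0.558, -0.269])]
```

Call:
{"op": "drive_tool", "data": {"grip": [0.06, 0.06, 0.07, 0.07, 0.07], "travel": [[-0.018, -0.032, 0], [-0.036, -0.064, 0], [-0.054, -0.096, 0], [-0.074, -0.13, 0], [-0.092, -0.164, 0]], "rotation": [[0, 0, 0], [0, 0, 0], [0, 0, 0], [0, 0, 0], [0, 0, 0]]}}

```text
time_s: 24.52
position: [0.5376, -0.0647, 0.2035]
eef_rot: [0.001, -0.001, 1.0, 0.0]
ft_force: [0.8, 0.9, 0.4]
gripper_width: 0.0698
grasp_force: 0.0
```

Call:
{"op": "drive_tool", "data": {"grip": [0.07, 0.07, 0.07, 0.07, 0.07], "travel": [[-0.018, -0.032, 0], [-0.036, -0.064, 0], [-0.054, -0.096, 0], [-0.074, -0.13, 0], [-0.092, -0.163, 0]], "rotation": [[0, 0, 0], [0, 0, 0], [0, 0, 0], [0, 0, 0], [0, 0, 0]]}}

```text
time_s: 24.93
position: [0.6297, -0.2279, 0.2032]
eef_rot: [0.001, -0.001, 1.0, -0.0]
ft_force: [0.3, -0.2, -0.2]
gripper_width: 0.07
grasp_force: 0.0
```

Call:
{"op": "drive_tool", "data": {"grip": [0.07, 0.07, 0.07, 0.07, 0.07], "travel": [[0, 0, 0], [0, 0, 0], [0, 0, 0], [0, 0, 0], [0, 0, 0]], "rotation": [[0, 0, 0.1], [0, 0, 0.2], [0, 0, 0.3], [0, 0, 0.4], [0, 0, 0.5]]}}

```text
time_s: 25.35
position: [0.6289, -0.2262, 0.203]
eef_rot: [0.001, 0.249, 0.968, 0.0]
ft_force: [0.2, -0.5, 0.4]
gripper_width: 0.0696
grasp_force: 0.0
```

Call:
{"op": "drive_tool", "data": {"grip": [0.07, 0.07, 0.07, 0.07, 0.07], "travel": [[0, 0, 0], [0, 0, 0], [0, 0, 0], [0, 0, 0], [0, 0, 0]], "rotation": [[0, 0, 0.1], [0, 0, 0.2], [0, 0, 0.3], [0, 0, 0.4], [0, 0, 0.5]]}}

```text
time_s: 25.77
position: [0.6289, -0.226, 0.2032]
eef_rot: [0.001, 0.481, 0.877, 0.0]
ft_force: [0.4, 1.2, -0.5]
gripper_width: 0.07
grasp_force: 0.0
```

Call:
{"op": "drive_tool", "data": {"grip": [0.07, 0.07, 0.07, 0.07, 0.07], "travel": [[0, 0, 0], [0, 0, 0], [0, 0, 0], [0, 0, 0], [0, 0, 0]], "rotation": [[0, 0, 0.1], [0, 0, 0.2], [0, 0, 0.3], [0, 0, 0.4], [0, 0, 0.496]]}}

```text
time_s: 26.18
position: [0.6288, -0.226, 0.2032]
eef_rot: [0.001, 0.682, 0.732, 0.001]
ft_force: [1.0, -0.2, 0.1]
gripper_width: 0.0703
grasp_force: 0.0
```

Call:
{"op": "drive_tool", "data": {"grip": [0.07, 0.07], "travel": [[0, 0, 0], [0, 0, 0]], "rotation": [[0, 0, 0], [0, 0, 0]]}}

```text
time_s: 26.35
position: [0.6286, -0.2262, 0.2029]
eef_rot: [0.0, 0.679, 0.734, 0.0]
ft_force: [0.0, 0.0, -0.7]
gripper_width: 0.0696
grasp_force: 0.0
```

```bash
cat > imp.py <<'E'
from m import *
def imp():
    for n in('scene','side'):
        k=cam(n); h=cv2.cvtColor(k['img'],cv2.COLOR_RGB2HSV); g=((h[...,0]>60)&(h[...,0]<90)&(h[...,1]>90)).astype(np.uint8)
        cn,hi=cv2.findContours(g,cv2.RETR_CCOMP,cv2.CHAIN_APPROX_NONE)
        ho=[x for x,y in zip(cn,hi[0]) if y[3]>=0]
        if ho: x=max(ho,key=cv2.contourArea); print(n,len(x),circ(k,x[:,0],.032))
        if n=='scene':
            np.savez('sc.npz',**k)
            m=(h[...,1]<40)&(h[...,2]>200); m[:150]=0; m[:,:405]=0; print('crate tops',[(ray(k,*b[0],.067)[:2].round(3)).tolist() for b in blobs(m,20,60)])
    s=r.observe(); M=R.from_quat(np.roll(s['eef_rot'],-1)).as_matrix(); print(s['position'],'xaxis',M[:,0].round(3),'yaxis',M[:,1].round(3),'t',s['time_s']); return s,M
if __name__=='__main__':
    import sys
    s,M=imp()
    if len(sys.argv)>3: print('travel to',sys.argv[1:4],(M.T@(np.array([float(a) for a in sys.argv[1:4]])-s['position'])).round(4))
E
python3 imp.py .628 -.232 .06
```

```text
scene 69 (array([ 0.62265834, -0.14728644]), np.float64(0.029903336623061237))
crate tops [[0.443, 0.256], [0.47, 0.249], [0.443, 0.315], [0.471, 0.307], [0.443, 0.375], [0.47, 0.365], [0.504, 0.256], [0.53, 0.251], [0.503, 0.316], [0.529, 0.309], [0.505, 0.378], [0.53, 0.368]]
side 84 (array([ 0.60856164, -0.19571189]), np.float64(0.018193433253505968))
[ 0.62828704 -0.22647577  0.20268773] xaxis [-0.077  0.997 -0.   ] yaxis [0.997 0.077 0.001] t 26.45
travel to ['.628', '-.232', '.06'] [-0.0055 -0.0008  0.1427]
```

Call:
{"op": "drive_tool", "data": {"grip": [0.07, 0.07, 0.07, 0.07, 0.07], "travel": [[-0.006, 0, 0.04], [-0.006, 0, 0.08], [-0.006, 0, 0.12], [-0.006, 0, 0.16], [-0.006, 0, 0.18]], "rotation": [[0, 0, 0], [0, 0, 0], [0, 0, 0], [0, 0, 0], [0, 0, 0]]}}

```text
time_s: 26.87
position: [0.6252, -0.2316, 0.0173]
eef_rot: [-0.003, 0.68, 0.734, -0.001]
ft_force: [-0.1, 0.2, -0.4]
gripper_width: 0.0702
grasp_force: 0.0
```

Call:
{"op": "drive_tool", "data": {"grip": [0.07, 0.07, 0.07, 0.07, 0.07], "travel": [[0, 0, 0.008], [0, 0, 0.016], [0, 0, 0.016], [0.015, 0, 0.016], [0.03, 0, 0.016]], "rotation": [[0, 0, 0], [0, 0, 0], [0, 0, 0], [0, 0, 0], [0, 0, 0]]}}

```text
time_s: 27.28
position: [0.6279, -0.2031, 0.0084]
eef_rot: [0.002, 0.681, 0.733, 0.001]
ft_force: [0.4, 0.7, -0.0]
gripper_width: 0.0698
grasp_force: 0.0
```

Call:
{"op": "drive_tool", "data": {"grip": [0.07, 0.07, 0.07, 0.07, 0.07], "travel": [[0.01, 0, 0], [0.02, 0, 0], [0.03, 0, 0], [0.04, 0, 0], [0.05, 0, 0]], "rotation": [[0, 0, 0], [0, 0, 0], [0, 0, 0], [0, 0, 0], [0, 0, 0]]}}

```text
time_s: 27.7
position: [0.6239, -0.1534, 0.0081]
eef_rot: [0.002, 0.68, 0.733, 0.0]
ft_force: [-0.4, -5.8, 3.6]
gripper_width: 0.0698
grasp_force: 2.9
```

```bash
python3 imp.py
```

```text
scene 70 (array([ 0.62084094, -0.10118347]), np.float64(0.029855075910819703))
crate tops [[0.443, 0.256], [0.47, 0.249], [0.443, 0.315], [0.47, 0.306], [0.443, 0.375], [0.469, 0.365], [0.504, 0.256], [0.53, 0.251], [0.503, 0.316], [0.528, 0.309], [0.505, 0.378], [0.53, 0.368]]
side 8 (array([ 0.63526072, -0.15121469]), np.float64(0.003639886736976056))
[ 0.62331542 -0.15100047  0.00752489] xaxis [-0.077  0.997  0.001] yaxis [0.997 0.077 0.003] t 27.8
```

Call:
{"op": "drive_tool", "data": {"grip": [0.07, 0.07, 0.07, 0.07, 0.07], "travel": [[0.015, 0, 0], [0.035, 0, 0], [0.055, 0, 0], [0.075, -0.001, 0], [0.095, -0.001, 0]], "rotation": [[0, 0, 0], [0, 0, 0], [0, 0, 0], [0, 0, 0], [0, 0, 0]]}}

```text
time_s: 28.22
position: [0.6147, -0.059, 0.0071]
eef_rot: [0.002, 0.681, 0.733, -0.0]
ft_force: [0.2, -5.6, 4.1]
gripper_width: 0.0699
grasp_force: 3.1
```

Call:
{"op": "drive_tool", "data": {"grip": [0.07, 0.07, 0.07, 0.07, 0.07], "travel": [[0.02, 0, 0], [0.04, 0, 0], [0.06, 0, 0], [0.08, -0.001, 0], [0.1, -0.001, 0]], "rotation": [[0, 0, 0], [0, 0, 0], [0, 0, 0], [0, 0, 0], [0, 0, 0]]}}

```text
time_s: 28.63
position: [0.6059, 0.0407, 0.0071]
eef_rot: [0.001, 0.68, 0.733, -0.001]
ft_force: [-0.3, -6.7, 4.2]
gripper_width: 0.0699
grasp_force: 3.4
```

Call:
{"op": "drive_tool", "data": {"grip": [0.07, 0.07, 0.07, 0.07, 0.07], "travel": [[0.01, 0, 0], [0.02, 0, 0], [0.026, 0, 0], [0.03, 0, 0], [0.03, 0, 0]], "rotation": [[0, 0, 0], [0, 0, 0], [0, 0, 0], [0, 0, 0], [0, 0, 0]]}}

```text
time_s: 29.05
position: [0.6034, 0.0713, 0.0065]
eef_rot: [0.0, 0.68, 0.733, -0.0]
ft_force: [-0.1, -2.8, 2.8]
gripper_width: 0.0702
grasp_force: 2.0
```

```bash
python3 imp.py
```

```text
scene 70 (array([0.60063348, 0.12380566]), np.float64(0.029607452223316025))
crate tops [[0.443, 0.256], [0.47, 0.249], [0.443, 0.315], [0.47, 0.307], [0.443, 0.375], [0.47, 0.365], [0.504, 0.256], [0.531, 0.251], [0.503, 0.316], [0.529, 0.309], [0.505, 0.378], [0.53, 0.368]]
side 17 (array([0.60765851, 0.06135413]), np.float64(0.009125332880168502))
[0.60340828 0.07120887 0.00630898] xaxis [-0.075  0.997  0.001] yaxis [ 0.997  0.075 -0.   ] t 29.15
```

Call:
{"op": "drive_tool", "data": {"grip": [0.07, 0.07, 0.07, 0.07, 0.07], "travel": [[0.005, 0, 0], [0.01, 0, 0], [0.014, 0, 0], [0.016, 0, 0], [0.016, 0, 0]], "rotation": [[0, 0, 0], [0, 0, 0], [0, 0, 0], [0, 0, 0], [0, 0, 0]]}}

```text
time_s: 29.57
position: [0.6022, 0.0866, 0.0063]
eef_rot: [0.0, 0.68, 0.733, -0.0]
ft_force: [0.8, -3.3, 3.8]
gripper_width: 0.0702
grasp_force: 2.3
```

Call:
{"op": "drive_tool", "data": {"grip": [0.07, 0.07, 0.07, 0.07, 0.07], "travel": [[-0.02, 0, 0], [-0.04, 0, 0], [-0.07, 0, -0.03], [-0.1, 0, -0.07], [-0.12, 0, -0.1]], "rotation": [[0, 0, 0], [0, 0, 0], [0, 0, 0], [0, 0, 0], [0, 0, 0]]}}

```text
time_s: 29.98
position: [0.6093, -0.0307, 0.1027]
eef_rot: [-0.003, 0.68, 0.733, -0.0]
ft_force: [1.2, -0.3, -0.3]
gripper_width: 0.0702
grasp_force: 0.0
```

Call:
{"op": "drive_tool", "data": {"grip": [0, 0, 0, 0, 0], "travel": [[-0.02, 0, -0.02], [-0.05, 0, -0.04], [-0.08, 0, -0.06], [-0.1, 0, -0.08], [-0.12, 0, -0.08]], "rotation": [[0, 0, 0], [0, 0, 0], [0, 0, 0], [0, 0, 0], [0, 0, 0]]}}

```text
time_s: 30.4
position: [0.6222, -0.1513, 0.1875]
eef_rot: [0.002, 0.68, 0.733, 0.003]
ft_force: [0.7, 1.0, 0.7]
gripper_width: 0.0098
grasp_force: 0.0
```

```bash
python3 imp.py .503 -.316 .14; python3 - <<'E'
from m import *
c=cam('side');d=dict(np.load('sc.npz'))
save('k2.png',np.hstack([cv2.resize(d['img'][220:340,310:510],(400,480)),cv2.resize(c['img'][130:250,210:410],(400,480))]))
for k in(d,c):
    h=cv2.cvtColor(k['img'],cv2.COLOR_RGB2HSV); m=((h[...,0]<5)|(h[...,0]>175))&(h[...,1]>150)&(h[...,2]>90)
    print([(b[0],b[1]) for b in blobs(m,100,3000)])
    w=(h[...,1]<40)&(h[...,2]>200); print([(b[0],ray(k,*b[0],.095)[:2].round(4)) for b in blobs(w,10,80)][:3])
E
```

```text
scene 71 (array([0.59938084, 0.13910603]), np.float64(0.02986374587598521))
crate tops [[0.443, 0.256], [0.471, 0.249], [0.443, 0.315], [0.471, 0.307], [0.443, 0.375], [0.47, 0.365], [0.505, 0.256], [0.53, 0.251], [0.503, 0.316], [0.529, 0.309], [0.505, 0.378], [0.53, 0.368]]
side 38 (array([0.57222844, 0.07847456]), np.float64(0.014112790600716619))
[ 0.62082251 -0.15252688  0.18398218] xaxis [-0.071  0.997  0.001] yaxis [0.997 0.071 0.002] t 30.5
travel to ['.503', '-.316', '.14'] [-0.1547 -0.1293  0.0435]
[(array([194.4, 192. ]), array([182, 178,  22,  26, 289], dtype=int32))]
[(array([190.5, 193.6]), array([ 0.5056, -0.3185])), (array([433.3, 237.7]), array([0.4616, 0.2547])), (array([428.3, 246.8]), array([0.4883, 0.2486]))]
[(array([  5.3, 141.1]), array([  0, 125,  13,  37, 328], dtype=int32)), (array([  2. , 181.3]), array([  0, 168,   7,  34, 132], dtype=int32)), (array([385.7, 358. ]), array([ 361,  342,   53,   31, 1010], dtype=int32))]
[(array([142.4, 111.5]), array([0.2738, 0.5752])), (array([254.5, 138.1]), array([0.4914, 0.3406])), (array([231.2, 145.9]), array([0.431 , 0.3364]))]
```

View pics/k2.png

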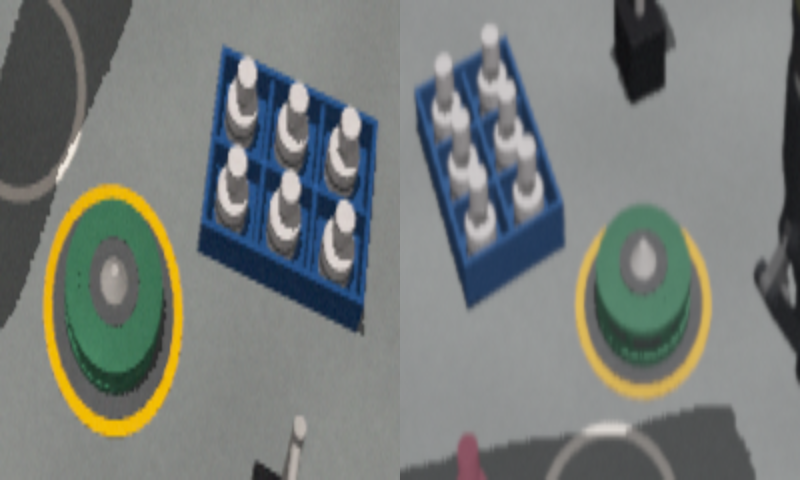

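Both views show the impeller centred in the yellow ring and all six weights upright, one per cell. Next is the switch.

Call:
{"op": "drive_tool", "data": {"grip": [0, 0, 0, 0, 0], "travel": [[-0.03, -0.026, 0], [-0.06, -0.052, 0], [-0.09, -0.078, 0], [-0.12, -0.104, 0], [-0.155, -0.129, 0]], "rotation": [[0, 0, 0], [0, 0, 0], [0, 0, 0], [0, 0, 0], [0, 0, 0]]}}

```text
time_s: 30.97
position: [0.5021, -0.3115, 0.1821]
eef_rot: [-0.002, 0.679, 0.734, 0.001]
ft_force: [0.1, -0.5, -0.4]
gripper_width: 0.0002
grasp_force: 0.0
```

Call:
{"op": "drive_tool", "data": {"grip": [0, 0, 0, 0, 0], "travel": [[0, 0, 0], [0, 0, 0], [0, 0, 0], [0, 0, 0], [0, 0, 0]], "rotation": [[0, 0, -0.09], [0, 0, -0.18], [0, 0, -0.27], [0, 0, -0.36], [0, 0, -0.45]]}}

```text
time_s: 31.38
position: [0.5034, -0.3112, 0.182]
eef_rot: [-0.002, 0.497, 0.868, 0.001]
ft_force: [-0.3, -0.1, -0.0]
gripper_width: 0.0002
grasp_force: 0.0
```

Call:
{"op": "drive_tool", "data": {"grip": [0, 0, 0, 0, 0], "travel": [[0, 0, 0], [0, 0, 0], [0, 0, 0], [0, 0, 0], [0, 0, 0]], "rotation": [[0, 0, -0.09], [0, 0, -0.18], [0, 0, -0.27], [0, 0, -0.36], [0, 0, -0.42]]}}

```text
time_s: 31.8
position: [0.5036, -0.3109, 0.182]
eef_rot: [-0.001, 0.305, 0.952, 0.002]
ft_force: [-1.0, 0.0, 0.0]
gripper_width: 0.0
grasp_force: 0.0
```

Call:
{"op": "drive_tool", "data": {"grip": [0, 0, 0, 0, 0], "travel": [[0, 0, 0], [0, 0, 0], [0, 0, 0], [0, 0, 0], [0, 0, 0]], "rotation": [[0, 0, -0.09], [0, 0, -0.18], [0, 0, -0.27], [0, 0, -0.36], [0, 0, -0.42]]}}

```text
time_s: 32.22
position: [0.5036, -0.3109, 0.182]
eef_rot: [-0.001, 0.1, 0.995, 0.002]
ft_force: [-0.2, -0.7, 0.5]
gripper_width: 0.0002
grasp_force: 0.0
```

```bash
python3 imp.py .5075 -.318 .105
```

```text
scene 71 (array([0.59941778, 0.13906664]), np.float64(0.029833506532244536))
crate tops [[0.443, 0.256], [0.471, 0.25], [0.443, 0.315], [0.47, 0.307], [0.442, 0.375], [0.47, 0.365], [0.504, 0.256], [0.531, 0.251], [0.503, 0.317], [0.529, 0.309], [0.505, 0.378], [0.53, 0.369]]
side 7 (array([0.53978192, 0.12175494]), np.float64(0.004127414358585721))
[ 0.50356686 -0.31121434  0.18215997] xaxis [-0.979  0.203  0.002] yaxis [0.203 0.979 0.003] t 32.3167
travel to ['.5075', '-.318', '.105'] [-0.0054 -0.0061  0.0771]
```

Call:
{"op": "drive_tool", "data": {"grip": [0, 0, 0, 0, 0], "travel": [[-0.005, -0.006, 0.03], [-0.005, -0.006, 0.06], [-0.005, -0.006, 0.077], [-0.005, -0.006, 0.077], [-0.005, -0.006, 0.077]], "rotation": [[0, 0, 0], [0, 0, 0], [0, 0, 0], [0, 0, 0], [0, 0, 0]]}}

```text
time_s: 32.73
position: [0.5065, -0.3187, 0.1051]
eef_rot: [-0.002, 0.103, 0.995, 0.001]
ft_force: [0.2, -0.8, 0.5]
gripper_width: 0.0002
grasp_force: 0.0
```

Call:
{"op": "drive_tool", "data": {"grip": [0, 0, 0, 0, 0], "travel": [[0, 0, 0.004], [0, 0, 0.008], [0, 0, 0.012], [0, 0, 0.016], [0, 0, 0.018]], "rotation": [[0, 0, 0], [0, 0, 0], [0, 0, 0], [0, 0, 0], [0, 0, 0]]}}

```text
time_s: 33.15
position: [0.5088, -0.321, 0.0892]
eef_rot: [0.002, 0.103, 0.995, -0.001]
ft_force: [3.3, -0.5, 3.8]
gripper_width: 0.0002
grasp_force: 2.0
```

Call:
{"op": "drive_tool", "data": {"grip": [0, 0], "travel": [[0, 0, 0.002], [0, 0, 0.003]], "rotation": [[0, 0, 0], [0, 0, 0]]}}

```text
time_s: 33.32
position: [0.509, -0.3211, 0.0863]
eef_rot: [0.002, 0.103, 0.995, -0.001]
ft_force: [3.2, -1.4, 4.0]
gripper_width: 0.0002
grasp_force: 2.0
```

Call:
{"op": "drive_tool", "data": {"grip": [0, 0, 0], "travel": [[0, 0, 0.001], [0, 0, 0.002], [0, 0, 0.003]], "rotation": [[0, 0, 0], [0, 0, 0], [0, 0, 0]]}}

```text
time_s: 33.57
position: [0.509, -0.3211, 0.0849]
eef_rot: [0.002, 0.103, 0.995, -0.001]
ft_force: [0.1, 1.7, 18.8]
gripper_width: -0.0002
grasp_force: 9.3
```

Call:
{"op": "drive_tool", "data": {"grip": [0, 0], "travel": [[0, 0, 0.001], [0, 0, 0.002]], "rotation": [[0, 0, 0], [0, 0, 0]]}}

```text
time_s: 33.73
position: [0.509, -0.3212, 0.0845]
eef_rot: [0.002, 0.103, 0.995, -0.001]
ft_force: [-2.7, 3.5, 28.8]
gripper_width: 0.0002
grasp_force: 13.7
```

Call:
{"op": "drive_tool", "data": {"grip": [0, 0, 0, 0, 0], "travel": [[0, 0, -0.02], [0, 0, -0.05], [0.03, 0.003, -0.05], [0.06, 0.003, -0.05], [0.061, 0.003, -0.05]], "rotation": [[0, 0, 0], [0, 0, 0], [0, 0, 0], [0, 0, 0], [0, 0, 0]]}}

```text
time_s: 34.15
position: [0.4403, -0.3014, 0.129]
eef_rot: [-0.005, 0.103, 0.995, 0.002]
ft_force: [-1.8, 0.4, -0.9]
gripper_width: -0.0001
grasp_force: 0.0
```

```bash
python3 imp.py .4495 -.305 .105; python3 - <<'E'
from m import *
c=cam('side');d=dict(np.load('sc.npz'))
save('k3.png',np.hstack([cv2.resize(d['img'][140:320,150:390],(400,300)),cv2.resize(c['img'][320:420,330:450],(400,300))]))
E
```

```text
scene 71 (array([0.59948758, 0.13898407]), np.float64(0.02982700799420999))
crate tops [[0.443, 0.256], [0.471, 0.25], [0.443, 0.316], [0.471, 0.307], [0.442, 0.375], [0.469, 0.365], [0.504, 0.256], [0.531, 0.251], [0.503, 0.317], [0.529, 0.309], [0.505, 0.378], [0.53, 0.369]]
side 4 (array([0.53767346, 0.12053422]), np.float64(0.002809513148910677))
[ 0.4452905  -0.30358459  0.12954321] xaxis [-0.979  0.205  0.005] yaxis [0.205 0.979 0.001] t 34.25
travel to ['.4495', '-.305', '.105'] [-0.0045 -0.0006  0.0245]
```

View pics/k3.png

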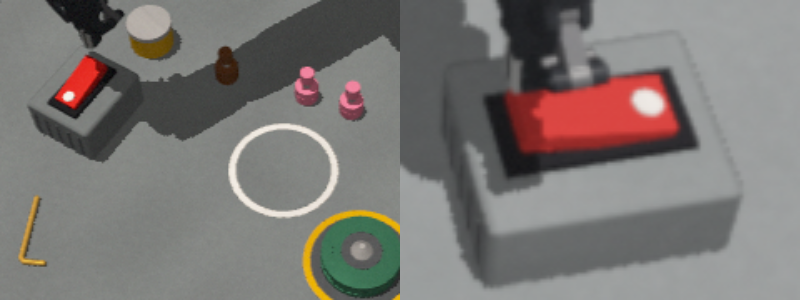

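The side crop shows the dotted end down, so the rocker is on, and the impeller is still in the yellow ring. I'll wait out the run.

Call:
{"op": "drive_tool", "data": {"grip": [0, 0, 0, 0, 0], "travel": [[-0.002, 0, 0], [-0.003, 0, 0], [-0.003, 0, 0], [-0.003, 0, 0], [-0.003, 0, 0]], "rotation": [[0, 0, 0], [0, 0, 0], [0, 0, 0], [0, 0, 0], [0, 0, 0]]}}

```text
time_s: 34.72
position: [0.4516, -0.3056, 0.1302]
eef_rot: [-0.0, 0.103, 0.995, 0.0]
ft_force: [-0.3, 0.5, -0.1]
gripper_width: 0.0001
grasp_force: 0.0
```

Call:
{"op": "drive_tool", "data": {"grip": [0, 0, 0, 0, 0], "travel": [[0, 0, 0], [0, 0, 0], [0, 0, 0], [0, 0, 0], [0, 0, 0]], "rotation": [[0, 0, 0], [0, 0, 0], [0, 0, 0], [0, 0, 0], [0, 0, 0]]}}

```text
time_s: 35.13
position: [0.4512, -0.3055, 0.1305]
eef_rot: [0.0, 0.103, 0.995, -0.0]
ft_force: [0.5, -0.4, -0.3]
gripper_width: 0.0002
grasp_force: 0.0
```

Call:
{"op": "drive_tool", "data": {"grip": [0, 0, 0, 0, 0], "travel": [[0, 0, 0], [0, 0, 0], [0, 0, 0], [0, 0, 0], [0, 0, 0]], "rotation": [[0, 0, 0], [0, 0, 0], [0, 0, 0], [0, 0, 0], [0, 0, 0]]}}

```text
time_s: 35.55
position: [0.4513, -0.3055, 0.1305]
eef_rot: [0.0, 0.103, 0.995, -0.0]
ft_force: [-0.7, -0.4, 0.2]
gripper_width: -0.0001
grasp_force: 0.0
```

Call:
{"op": "drive_tool", "data": {"grip": [0, 0, 0, 0, 0], "travel": [[0, 0, 0], [0, 0, 0], [0, 0, 0], [0, 0, 0], [0, 0, 0]], "rotation": [[0, 0, 0], [0, 0, 0], [0, 0, 0], [0, 0, 0], [0, 0, 0]]}}

```text
time_s: 35.97
position: [0.4512, -0.3055, 0.1304]
eef_rot: [-0.0, 0.103, 0.995, 0.0]
ft_force: [0.1, 0.1, -0.3]
gripper_width: -0.0001
grasp_force: 0.0
```

Call:
{"op": "drive_tool", "data": {"grip": [0, 0, 0, 0, 0], "travel": [[0, 0, 0], [0, 0, 0], [0, 0, 0], [0, 0, 0], [0, 0, 0]], "rotation": [[0, 0, 0], [0, 0, 0], [0, 0, 0], [0, 0, 0], [0, 0, 0]]}}

```text
time_s: 36.38
position: [0.4513, -0.3055, 0.1304]
eef_rot: [0.0, 0.103, 0.995, 0.0]
ft_force: [0.8, -0.4, 0.1]
gripper_width: -0.0001
grasp_force: 0.0
```

Call:
{"op": "drive_tool", "data": {"grip": [0, 0, 0, 0, 0], "travel": [[0, 0, 0], [0, 0, 0], [0, 0, 0], [0, 0, 0], [0, 0, 0]], "rotation": [[0, 0, 0], [0, 0, 0], [0, 0, 0], [0, 0, 0], [0, 0, 0]]}}

```text
time_s: 36.8
position: [0.4513, -0.3055, 0.1305]
eef_rot: [0.0, 0.103, 0.995, -0.0]
ft_force: [1.0, -0.6, 0.2]
gripper_width: 0.0003
grasp_force: 0.0
```

Call:
{"op": "drive_tool", "data": {"grip": [0, 0, 0, 0, 0], "travel": [[0, 0, 0], [0, 0, 0], [0, 0, 0], [0, 0, 0], [0, 0, 0]], "rotation": [[0, 0, 0], [0, 0, 0], [0, 0, 0], [0, 0, 0], [0, 0, 0]]}}

```text
time_s: 37.22
position: [0.4513, -0.3055, 0.1305]
eef_rot: [0.0, 0.103, 0.995, -0.0]
ft_force: [0.7, -0.0, -0.4]
gripper_width: 0.0
grasp_force: 0.0
```

Call:
{"op": "drive_tool", "data": {"grip": [0, 0, 0, 0, 0], "travel": [[0, 0, 0], [0, 0, 0], [0, 0, 0], [0, 0, 0], [0, 0, 0]], "rotation": [[0, 0, 0], [0, 0, 0], [0, 0, 0], [0, 0, 0], [0, 0, 0]]}}

```text
time_s: 37.63
position: [0.4512, -0.3055, 0.1304]
eef_rot: [-0.0, 0.103, 0.995, 0.0]
ft_force: [1.2, 0.9, 0.1]
gripper_width: -0.0004
grasp_force: 0.0
```

Call:
{"op": "drive_tool", "data": {"grip": [0, 0, 0, 0, 0], "travel": [[0, 0, 0], [0, 0, 0], [0, 0, 0], [0, 0, 0], [0, 0, 0]], "rotation": [[0, 0, 0], [0, 0, 0], [0, 0, 0], [0, 0, 0], [0, 0, 0]]}}

```text
time_s: 38.05
position: [0.4512, -0.3055, 0.1305]
eef_rot: [0.0, 0.103, 0.995, -0.0]
ft_force: [0.1, -0.4, 0.6]
gripper_width: 0.0
grasp_force: 0.0
```

Call:
{"op": "drive_tool", "data": {"grip": [0, 0, 0, 0, 0], "travel": [[0, 0, 0], [0, 0, 0], [0, 0, 0], [0, 0, 0], [0, 0, 0]], "rotation": [[0, 0, 0], [0, 0, 0], [0, 0, 0], [0, 0, 0], [0, 0, 0]]}}

```text
time_s: 38.47
position: [0.4513, -0.3055, 0.1305]
eef_rot: [0.0, 0.103, 0.995, 0.0]
ft_force: [0.6, 0.0, 0.7]
gripper_width: 0.0001
grasp_force: 0.0
```

Call:
{"op": "drive_tool", "data": {"grip": [0, 0, 0, 0, 0], "travel": [[0, 0, 0], [0, 0, 0], [0, 0, 0], [0, 0, 0], [0, 0, 0]], "rotation": [[0, 0, 0], [0, 0, 0], [0, 0, 0], [0, 0, 0], [0, 0, 0]]}}

```text
time_s: 38.88
position: [0.4512, -0.3055, 0.1305]
eef_rot: [0.0, 0.103, 0.995, -0.0]
ft_force: [0.3, -0.2, 0.4]
gripper_width: 0.0004
grasp_force: 0.0
```

```bash
python3 imp.py .4495 -.305 .105
```

```text
scene 71 (array([0.59941778, 0.13906664]), np.float64(0.029833506532244536))
crate tops [[0.443, 0.256], [0.471, 0.25], [0.443, 0.315], [0.471, 0.307], [0.442, 0.375], [0.47, 0.365], [0.504, 0.256], [0.531, 0.251], [0.503, 0.317], [0.529, 0.309], [0.505, 0.378], [0.53, 0.369]]
side 6 (array([0.59429822, 0.07291004]), np.float64(0.003563834500479921))
[ 0.45125497 -0.30552628  0.13045108] xaxis [-0.979  0.204 -0.   ] yaxis [ 0.204  0.979 -0.   ] t 38.9833
travel to ['.4495', '-.305', '.105'] [0.0018 0.0002 0.0255]
```

Call:
{"op": "drive_tool", "data": {"grip": [0, 0, 0, 0, 0], "travel": [[0.002, 0, 0.015], [0.002, 0, 0.027], [0.002, 0, 0.032], [0.002, 0, 0.037], [0.002, 0, 0.041]], "rotation": [[0, 0, 0], [0, 0, 0], [0, 0, 0], [0, 0, 0], [0, 0, 0]]}}

```text
time_s: 39.4
position: [0.4488, -0.305, 0.0893]
eef_rot: [-0.0, 0.103, 0.995, 0.0]
ft_force: [-2.7, 0.8, 4.2]
gripper_width: -0.0001
grasp_force: 2.0
```

Call:
{"op": "drive_tool", "data": {"grip": [0, 0, 0, 0, 0], "travel": [[0, 0, 0.001], [0, 0, 0.002], [0, 0, 0.003], [0, 0, 0.004], [0, 0, 0.0045]], "rotation": [[0, 0, 0], [0, 0, 0], [0, 0, 0], [0, 0, 0], [0, 0, 0]]}}

```text
time_s: 39.82
position: [0.449, -0.3051, 0.0851]
eef_rot: [-0.0, 0.103, 0.995, -0.0]
ft_force: [-5.0, 1.9, 7.3]
gripper_width: 0.0001
grasp_force: 3.8
```

Call:
{"op": "drive_tool", "data": {"grip": [0, 0], "travel": [[0, 0, 0.001], [0, 0, 0.002]], "rotation": [[0, 0, 0], [0, 0, 0]]}}

```text
time_s: 39.98
position: [0.449, -0.3051, 0.0846]
eef_rot: [0.0, 0.103, 0.995, -0.0]
ft_force: [-7.9, 4.0, 21.3]
gripper_width: -0.0002
grasp_force: 11.2
```

Call:
{"op": "drive_tool", "data": {"grip": [0, 0, 0, 0, 0], "travel": [[0, 0, -0.02], [0, 0, -0.05], [0, 0, -0.08], [0, 0, -0.11], [0, 0, -0.12]], "rotation": [[0, 0, 0], [0, 0, 0], [0, 0, 0], [0, 0, 0], [0, 0, 0]]}}

```text
time_s: 40.4
position: [0.4525, -0.3069, 0.2077]
eef_rot: [0.004, 0.103, 0.995, -0.002]
ft_force: [1.3, -0.2, 0.1]
gripper_width: -0.0002
grasp_force: 0.0
```

Call:
{"op": "drive_tool", "data": {"grip": [0, 0, 0.07, 0.07, 0.07], "travel": [[0, 0, 0], [0, 0, 0], [0, 0, 0], [0, 0, 0], [0, 0, 0]], "rotation": [[0, 0, -0.1], [0, 0, -0.2], [0, 0, -0.3], [0, 0, -0.4], [0, 0, -0.5]]}}

```text
time_s: 40.82
position: [0.4501, -0.3054, 0.2025]
eef_rot: [0.001, -0.149, 0.989, -0.0]
ft_force: [-0.1, 0.0, 0.8]
gripper_width: 0.0356
grasp_force: 0.0
```

Call:
{"op": "drive_tool", "data": {"grip": [0.07, 0.07, 0.07, 0.07, 0.07], "travel": [[0, 0, 0], [0, 0, 0], [0, 0, 0], [0, 0, 0], [0, 0, 0]], "rotation": [[0, 0, -0.1], [0, 0, -0.2], [0, 0, -0.3], [0, 0, -0.4], [0, 0, -0.5]]}}

```text
time_s: 41.23
position: [0.4501, -0.3053, 0.2024]
eef_rot: [0.001, -0.389, 0.921, -0.0]
ft_force: [0.6, -0.4, 0.4]
gripper_width: 0.07
grasp_force: 0.0
```

Call:
{"op": "drive_tool", "data": {"grip": [0.07, 0.07, 0.07], "travel": [[0, 0, 0], [0, 0, 0], [0, 0, 0]], "rotation": [[0, 0, -0.1], [0, 0, -0.115], [0, 0, -0.115]]}}

```text
time_s: 41.48
position: [0.4498, -0.3053, 0.2026]
eef_rot: [0.0, -0.438, 0.899, -0.0]
ft_force: [-0.5, 1.2, 0.0]
gripper_width: 0.0699
grasp_force: 0.0
```

```bash
python3 imp.py .6517 .206 .2; python3 - <<'E'
from m import *
c=cam('side');d=dict(np.load('sc.npz')); print('joints',np.round(r.observe()['joints'],2))
print('indicator base',ray(d,447,352,.03),ray(c,330,140,.03))
a=dict(np.load('side0.npz'))
save('k4.png',np.hstack([cv2.resize(a['img'][320:420,330:450],(400,300)),cv2.resize(c['img'][320:420,330:450],(400,300))]))
E
```

```text
scene 71 (array([0.59946138, 0.13904396]), np.float64(0.029859095922724815))
crate tops [[0.443, 0.256], [0.47, 0.249], [0.443, 0.315], [0.47, 0.306], [0.442, 0.375], [0.47, 0.365], [0.504, 0.256], [0.531, 0.251], [0.503, 0.317], [0.528, 0.308], [0.505, 0.378], [0.53, 0.369]]
side 29 (array([0.54515731, 0.0999263 ]), np.float64(0.012911896997379643))
[ 0.44957059 -0.30518493  0.20268794] xaxis [-0.616 -0.788 -0.   ] yaxis [-0.788  0.616 -0.   ] t 41.5833
travel to ['.6517', '.206', '.2'] [-0.5272  0.1555  0.0028]
joints [-0.6   0.3  -0.15  1.12  0.   -1.5 ]
indicator base [0.69166818 0.33925863 0.03      ] [0.68892856 0.33181412 0.03      ]
```

View pics/k4.png

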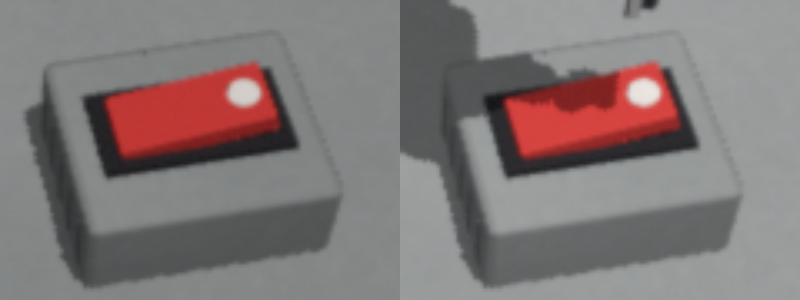

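The rocker is back in its original off pose (left crop before, right crop now). Next is the move behind the impeller.

Call:
{"op": "drive_tool", "data": {"grip": [0.07, 0.07, 0.07, 0.07, 0.07], "travel": [[-0.035, 0.01, 0], [-0.07, 0.02, 0], [-0.105, 0.03, 0], [-0.14, 0.04, 0], [-0.176, 0.052, 0]], "rotation": [[0, 0, 0], [0, 0, 0], [0, 0, 0], [0, 0, 0], [0, 0, 0]]}}

```text
time_s: 42.05
position: [0.5172, -0.1331, 0.203]
eef_rot: [0.0, -0.438, 0.899, -0.0]
ft_force: [0.6, -0.8, -0.6]
gripper_width: 0.0704
grasp_force: 0.0
```

Call:
{"op": "drive_tool", "data": {"grip": [0.07, 0.07, 0.07, 0.07, 0.07], "travel": [[-0.035, 0.01, 0], [-0.07, 0.02, 0], [-0.105, 0.03, 0], [-0.14, 0.04, 0], [-0.176, 0.052, 0]], "rotation": [[0, 0, 0], [0, 0, 0], [0, 0, 0], [0, 0, 0], [0, 0, 0]]}}

```text
time_s: 42.47
position: [0.5842, 0.0381, 0.203]
eef_rot: [0.0, -0.438, 0.899, -0.0]
ft_force: [0.6, -0.5, 0.7]
gripper_width: 0.0702
grasp_force: 0.0
```

Call:
{"op": "drive_tool", "data": {"grip": [0.07, 0.07, 0.07, 0.07, 0.07], "travel": [[-0.035, 0.01, 0], [-0.07, 0.02, 0], [-0.105, 0.03, 0], [-0.14, 0.04, 0], [-0.175, 0.051, 0]], "rotation": [[0, 0, 0], [0, 0, 0], [0, 0, 0], [0, 0, 0], [0, 0, 0]]}}

```text
time_s: 42.88
position: [0.6514, 0.2077, 0.2028]
eef_rot: [0.0, -0.439, 0.899, -0.0]
ft_force: [0.7, 0.1, 0.5]
gripper_width: 0.07
grasp_force: 0.0
```

Call:
{"op": "drive_tool", "data": {"grip": [0.07, 0.07, 0.07], "travel": [[0, 0, 0], [0, 0, 0], [0, 0, 0]], "rotation": [[0, 0, 0], [0, 0, 0], [0, 0, 0]]}}

```text
time_s: 43.13
position: [0.6504, 0.2057, 0.2025]
eef_rot: [-0.001, -0.439, 0.898, -0.0]
ft_force: [-0.8, -0.1, -0.1]
gripper_width: 0.0702
grasp_force: 0.0
```

```bash
python3 imp.py .6517 .206 .007
```

```text
scene 4 (array([ 0.69069548, -0.74021852]), np.float64(0.002705296444888148))
crate tops [[0.443, 0.375], [0.47, 0.365], [0.505, 0.378], [0.53, 0.369]]
side 72 (array([0.59795744, 0.13926841]), np.float64(0.033898983136388436))
[0.65035487 0.20462378 0.20300922] xaxis [-0.616 -0.788  0.001] yaxis [-0.788  0.616  0.   ] t 43.2333
travel to ['.6517', '.206', '.007'] [-0.0021 -0.0002  0.196 ]
```

Call:
{"op": "drive_tool", "data": {"grip": [0.07, 0.07, 0.07, 0.07, 0.07], "travel": [[-0.002, 0, 0.04], [-0.002, 0, 0.08], [-0.002, 0, 0.12], [-0.002, 0, 0.16], [-0.002, 0, 0.18]], "rotation": [[0, 0, 0], [0, 0, 0], [0, 0, 0], [0, 0, 0], [0, 0, 0]]}}

```text
time_s: 43.65
position: [0.6484, 0.2046, 0.0183]
eef_rot: [-0.004, -0.438, 0.899, 0.0]
ft_force: [-1.3, -0.1, -0.4]
gripper_width: 0.0696
grasp_force: 0.0
```

Call:
{"op": "drive_tool", "data": {"grip": [0.07, 0.07, 0.07, 0.07, 0.07], "travel": [[0, 0, 0.008], [0, 0, 0.016], [0, 0, 0.016], [0.012, 0, 0.016], [0.022, 0, 0.016]], "rotation": [[0, 0, 0], [0, 0, 0], [0, 0, 0], [0, 0, 0], [0, 0, 0]]}}

```text
time_s: 44.07
position: [0.6404, 0.1903, 0.0094]
eef_rot: [0.002, -0.439, 0.898, -0.0]
ft_force: [0.4, -0.1, 0.3]
gripper_width: 0.0703
grasp_force: 0.0
```

Call:
{"op": "drive_tool", "data": {"grip": [0.07, 0.07, 0.07, 0.07, 0.07], "travel": [[0.01, 0, 0], [0.02, 0, 0], [0.035, 0, 0], [0.05, 0, 0], [0.068, 0, 0]], "rotation": [[0, 0, 0], [0, 0, 0], [0, 0, 0], [0, 0, 0], [0, 0, 0]]}}

```text
time_s: 44.48
position: [0.5994, 0.1376, 0.009]
eef_rot: [0.004, -0.439, 0.898, 0.0]
ft_force: [2.5, 2.7, 1.0]
gripper_width: 0.0703
grasp_force: 2.0
```

Call:
{"op": "drive_tool", "data": {"grip": [0.07, 0.07, 0.07, 0.07, 0.07], "travel": [[0.018, 0, 0], [0.036, 0, 0], [0.054, 0, 0], [0.07, 0, 0], [0.08, 0, 0]], "rotation": [[0, 0, 0], [0, 0, 0], [0, 0, 0], [0, 0, 0], [0, 0, 0]]}}

```text
time_s: 44.9
position: [0.5486, 0.073, 0.0087]
eef_rot: [0.002, -0.439, 0.899, -0.0]
ft_force: [2.4, 5.1, 3.0]
gripper_width: 0.07
grasp_force: 2.7
```

```bash
python3 imp.py .488 -.0045 .032
```

```text
crate tops [[0.443, 0.256], [0.47, 0.249], [0.443, 0.315], [0.47, 0.307], [0.443, 0.375], [0.47, 0.365], [0.504, 0.256], [0.531, 0.251], [0.503, 0.316], [0.529, 0.309], [0.505, 0.378], [0.53, 0.369]]
side 62 (array([ 0.49566852, -0.02297215]), np.float64(0.015536201583776593))
[0.5472207  0.07193489 0.00798331] xaxis [-0.616 -0.788 -0.   ] yaxis [-0.788  0.616 -0.002] t 45.0
travel to ['.488', '-.0045', '.032'] [ 0.0967 -0.0004 -0.024 ]
```

Call:
{"op": "drive_tool", "data": {"grip": [0.07, 0.07, 0.07, 0.07, 0.07], "travel": [[0.012, 0, 0], [0.024, 0, 0], [0.034, 0, 0], [0.04, 0, 0], [0.044, 0, 0]], "rotation": [[0, 0, 0], [0, 0, 0], [0, 0, 0], [0, 0, 0], [0, 0, 0]]}}

```text
time_s: 45.42
position: [0.5216, 0.0389, 0.0076]
eef_rot: [0.001, -0.439, 0.898, 0.0]
ft_force: [3.2, 5.4, 4.8]
gripper_width: 0.0701
grasp_force: 3.2
```

Call:
{"op": "drive_tool", "data": {"grip": [0.07, 0.07, 0.07, 0.07, 0.07], "travel": [[0, 0, 0], [-0.02, 0, 0], [-0.04, 0, 0], [-0.07, 0, -0.03], [-0.1, 0, -0.07]], "rotation": [[0, 0, 0], [0, 0, 0], [0, 0, 0], [0, 0, 0], [0, 0, 0]]}}

```text
time_s: 45.83
position: [0.5743, 0.1124, 0.0667]
eef_rot: [-0.006, -0.439, 0.899, 0.001]
ft_force: [1.9, 0.4, 0.3]
gripper_width: 0.07
grasp_force: 0.0
```

Call:
{"op": "drive_tool", "data": {"grip": [0.07, 0.07, 0.07, 0.07, 0.07], "travel": [[-0.03, 0, -0.03], [-0.06, 0, -0.06], [-0.08, 0, -0.09], [-0.1, 0, -0.12], [-0.1, 0, -0.12]], "rotation": [[0, 0, 0], [0, 0, 0], [0, 0, 0], [0, 0, 0], [0, 0, 0]]}}

```text
time_s: 46.25
position: [0.6444, 0.1953, 0.1952]
eef_rot: [0.005, -0.44, 0.898, -0.001]
ft_force: [0.5, 0.4, 1.5]
gripper_width: 0.07
grasp_force: 0.0
```

```bash
python3 imp.py .488 -.0045 .032;  python3 - <<'E'
from m import *
c=cam('side');d=dict(np.load('sc.npz'))
save('k5.png',np.hstack([cv2.resize(d['img'][140:320,250:510],(400,280)),cv2.resize(c['img'][130:310,210:470],(400,280))]))
E
```

```text
scene 65 (array([ 0.48932628, -0.0041255 ]), np.float64(0.029870118584060495))
crate tops [[0.443, 0.375], [0.47, 0.365], [0.505, 0.378], [0.53, 0.368]]
side 107 (array([ 0.48586274, -0.00432516]), np.float64(0.034483932831994274))
[0.63997114 0.19213482 0.18960367] xaxis [-0.614 -0.79   0.002] yaxis [-0.79   0.614 -0.001] t 46.35
travel to ['.488', '-.0045', '.032'] [ 0.2483 -0.0006  0.158 ]
```

View pics/k5.png

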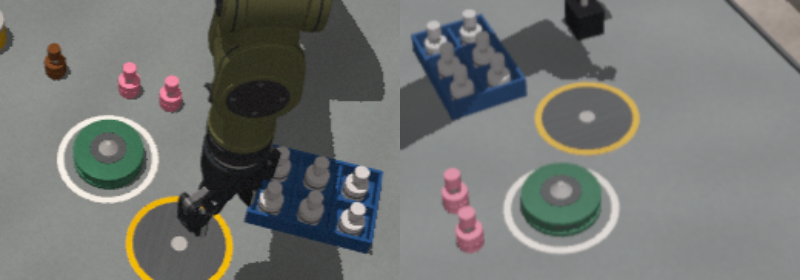

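The impeller sits centred in the white ring, the six weights are upright and the arm is clear. I'm handing in.

```bash
python3 -c "
from rig import r
print(r.close_job())"
```

```text
the job is handed in; nothing more can be done
None
```

The job is handed in, but the hand-in returned no verdict: six weights are upright in the crate, the impeller was spun for about 5 s in the yellow ring, and at the last look it sat within about 2 mm of the white ring's centre, switched off.

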